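# Refill a shower filter with ceramic balls and reset its dial

### The arm

A 6-joint arm with a two-finger parallel gripper is mounted at the origin on the work surface. World frame = base frame: x ahead of the robot, y to its left, z up, the work surface at z = 0. Lengths are in m, angles in degrees, forces in N, time in s.
With the tool pointing down it reaches from about 0.25 to 0.775 m from the base axis. Payload 4 kg.
Tool frame: the origin (TCP) lies between the finger pads, 19 mm behind the fingertips; this is the grasp point; z points along the fingers, y is the line along which they close (so a half turn about z gives the same grasp; the last joint's range is limited). The gripper opens to 94 mm and grips with 3 to 60 N. Pads are 16 mm wide; open, the fingers measure 119 mm over their backs; the gripper's body (75 mm by 177 mm) begins 78 mm behind the grasp point.
Start: joints at [-69.907, 4.996, 78.535, -0, 96.463, -5.907], TCP at [0.241, -0.494, 0.224] pointing down, gripper open.
Joint ranges: [-177.83, 177.83], [-43.37, 116.18], [15.69, 146.23], [-61.86, 241.86], [9.47, 152.12], [-147.06, 147.06]. Speed limits (degrees/s): [159.86, 159.86, 180, 180, 180, 180].

### API

Orientations are given as a 3x3 rotation matrix whose columns are the frame's x, y, z axes.
In Python, from rig import get_obs, capture, calibration, sign_off gives the robot as it stands.
- The arm moves only by the tool arm_command, never from a script. Its argument "commands" is a list of rows, each a list of 7 numbers: the shift along the world's x, y, z in units of 25 mm (1.0 is 25 mm), then the turn, a rotation vector about the world's x, y, z in units of 6 degrees (1.0 is 6 degrees), then the finger opening in mm, from 0 to 94. In form: [[dx, dy, dz, rx, ry, rz, gripper], ...]. A call has 1 to 8 rows; each row is the pose to reach, as a shift and turn from the pose commanded when the call began; what a row does not reach only later rows make up. A row lasts 1/8 s, in which the tool goes at most 62.5 mm and 10.7 degrees, less where a joint would pass 70% of its speed; a pose out of reach is approached as far as the arm can. A call with a gripper value outside its range is refused whole. The fingers move at their own pace and stop on an object; "squeeze" is the grip in N (left out, the last holds). Time passes only in rows, so rows that repeat a pose let the fingers close. It gives the time, the measured TCP pose, the force, the opening and the grip force at its end, in the units of the state.
- get_obs(): the state, without advancing time (a new reading comes with each control period).
- capture(name): name is "scene" or "top" or "wrist"; returns the picture (384x512x3 uint8, blue, green, red); there is no depth.
- calibration(name): a dict with "fx", "fy", "cx", "cy" (pixels), "camera_from_world" (4x4, takes a point from world to camera coordinates). Camera axes: x right, y down, z forward; pixel columns grow to the right and rows downward; lengths in m; the calibration is good to about 2 mm. A picture is of the moment at which its call begins: read the wrist's pose just before it. calibration takes no time and is no camera call; for the wrist camera it gives the pose at the moment of the call.
- sign_off(): hands the job in; it is judged then, once.
The state is a dict: "clock": time; "qpos": joint angles; "joint_vel": joint speeds; "joint_efforts": joint torques, N m; "eef_pos": TCP position; "tool_rot": TCP orientation; "contact_force": force on the tool from outside, world axes, zero at the start; "moment": the same for the moment, N m; "gripper_width": finger opening in m; "grip_force": force on a finger pad.
Only numpy, scipy, OpenCV 4.12 (cv2) and the standard library are available. Lean on these libraries where they do the work, as an engineer would, in place of code of your own. Each camera call takes 0.05 s, during which the arm holds its last target. There are 200 camera calls.

### The job

Use the scoop with the orange handle to move at least three of the five ceramic balls from the blue tub into the open white canister of the shower filter, tipping them in from just above its rim; do not touch the balls with the gripper and spill none on the bench. Then turn the filter's black reminder knob so that its yellow pointer stands on the red zero mark. Finish with the scoop standing upright on the bench, and leave the pumice, brush and cap where they are.

Things in the scene. Friction and masses are not known exactly. Their poses are not given: they have to be found in the camera images.
- tub: Blue open-topped rectangular tub fixed to the bench, outside 248 (x) x 98 (y) x 56 mm high, inside 240 x 90 mm, floor top 8 mm above the bench, walls 4 mm. Origin: centre of its underside; x runs along its length, z up. The balls start in the half towards its -x end (the end nearer the robot).
- ball1: Glazed ceramic filter ball 1 of 5, terracotta, 24 mm diameter, about 16 g, rolls freely. Origin: its centre. It starts on the tub's floor.
- ball2: Glazed ceramic filter ball 2 of 5, white, 24 mm diameter, about 16 g, rolls freely. Origin: its centre. It starts on the tub's floor.
- ball3: Glazed ceramic filter ball 3 of 5, terracotta, 24 mm diameter, about 16 g, rolls freely. Origin: its centre. It starts on the tub's floor.
- ball4: Glazed ceramic filter ball 4 of 5, white, 24 mm diameter, about 16 g, rolls freely. Origin: its centre. It starts on the tub's floor.
- ball5: Glazed ceramic filter ball 5 of 5, terracotta, 24 mm diameter, about 16 g, rolls freely. Origin: its centre. It starts on the tub's floor.
- scoop: Loose scoop, 140 g: steel pan 80 long (x) x 78 wide (y), inside 74, floor 2 thick, side walls 30 high at the back sloping to 5 at the open +x end, back wall 32. From the back an orange flat-sided handle, 16 mm thick (y), 20 deep, rises leaning 15 degrees back to -x, top 126 mm above the underside. Stands on the bench. Origin: centre of the pan's underside; z up.
- scoop_grip (a point): Point in the middle of the orange handle where it is best gripped, at (-72, 0, 98) mm in the scoop's frame; same axes as the scoop. Fingers close along its y on 16 mm.
- scoop_lip (a point): Middle of the pan's open front edge, at the underside: (40, 0, 0) mm in the scoop's frame; same axes as the scoop.
- filter: Shower filter fixed to the bench: grey base plate 130 (x) x 260 (y) x 10 mm with a round white open canister towards its +y end and a dial towards its -y end. Origin: centre of its underside, z up. The canister's axis is at (0, 65) mm and the dial's at (0, -80) mm in this frame.
- canister (a point): Centre of the inner floor of the white canister, 15 mm above the bench. The canister is 110 mm in outer and 102 mm in inner diameter; its rim is 55 mm above this point (70 mm above the bench). Axes as the filter.
- dial_grip (a point): On the axis of the round black knob, 26 mm above the white dial face (face 30 mm above the bench): where the TCP goes to grip it from above. Knob 44 mm in diameter, 34 mm high, top 64 mm above the bench; dial face 84 mm in diameter. The point turns with the knob; its x axis is the yellow pointer's direction.
- dial (a joint): Angle of the knob in rad, growing counter-clockwise seen from above. 0: the yellow pointer stands on the red zero mark, which lies on the filter's +x side. Range -2.6 to 2.6; it stays where it is left (40 mN m of friction). The other marks on the face are black, 30 degrees apart.
- pumice: Bystander: green pumice stone 55 x 95 x 35 mm lying loose on the bench. Origin: centre of its underside.
- brush: Bystander: grey silicone brush lying loose on the bench, 158 mm long (y), 46 mm wide at the head, 23 mm high. Origin: on its underside, 78 mm from the end of the handle.
- cap: Bystander: round white screw cap of the filter lying loose on the bench, 115 mm in diameter, 26 mm high. Origin: centre of its underside.
Mind the look-alikes: they are no part of the job. Of the things that look like the scoop, the smallest one is meant.

How it is judged (in metres and radians):
On the way, in this order (a step that is already met when the one before it is completed fails the run):
1. the scoop, raised clear of the tub, carries at least one ball (height (world z) of scoop above 0.06 m and ((x of ball1 in the frame of scoop between -0.04 and 0.04 m and y of ball1 in the frame of scoop between -0.038 and 0.038 m and z of ball1 in the frame of scoop between 0.005 and 0.04 m) or (x of ball2 in the frame of scoop between -0.04 and 0.04 m and y of ball2 in the frame of scoop between -0.038 and 0.038 m and z of ball2 in the frame of scoop between 0.005 and 0.04 m) or (x of ball3 in the frame of scoop between -0.04 and 0.04 m and y of ball3 in the frame of scoop between -0.038 and 0.038 m and z of ball3 in the frame of scoop between 0.005 and 0.04 m) or (x of ball4 in the frame of scoop between -0.04 and 0.04 m and y of ball4 in the frame of scoop between -0.038 and 0.038 m and z of ball4 in the frame of scoop between 0.005 and 0.04 m) or (x of ball5 in the frame of scoop between -0.04 and 0.04 m and y of ball5 in the frame of scoop between -0.038 and 0.038 m and z of ball5 in the frame of scoop between 0.005 and 0.04 m))), for 0.2 s.
2. at least three balls are in the canister (((horizontal distance between ball1 and canister below 0.048 m and z of ball1 in the frame of canister between 0 and 0.052 m) or (horizontal distance between ball2 and canister below 0.048 m and z of ball2 in the frame of canister between 0 and 0.052 m) or (horizontal distance between ball3 and canister below 0.048 m and z of ball3 in the frame of canister between 0 and 0.052 m)) and ((horizontal distance between ball1 and canister below 0.048 m and z of ball1 in the frame of canister between 0 and 0.052 m) or (horizontal distance between ball2 and canister below 0.048 m and z of ball2 in the frame of canister between 0 and 0.052 m) or (horizontal distance between ball4 and canister below 0.048 m and z of ball4 in the frame of canister between 0 and 0.052 m)) and ((horizontal distance between ball1 and canister below 0.048 m and z of ball1 in the frame of canister between 0 and 0.052 m) or (horizontal distance between ball2 and canister below 0.048 m and z of ball2 in the frame of canister between 0 and 0.052 m) or (horizontal distance between ball5 and canister below 0.048 m and z of ball5 in the frame of canister between 0 and 0.052 m)) and ((horizontal distance between ball1 and canister below 0.048 m and z of ball1 in the frame of canister between 0 and 0.052 m) or (horizontal distance between ball3 and canister below 0.048 m and z of ball3 in the frame of canister between 0 and 0.052 m) or (horizontal distance between ball4 and canister below 0.048 m and z of ball4 in the frame of canister between 0 and 0.052 m)) and ((horizontal distance between ball1 and canister below 0.048 m and z of ball1 in the frame of canister between 0 and 0.052 m) or (horizontal distance between ball3 and canister below 0.048 m and z of ball3 in the frame of canister between 0 and 0.052 m) or (horizontal distance between ball5 and canister below 0.048 m and z of ball5 in the frame of canister between 0 and 0.052 m)) and ((horizontal distance between ball1 and canister below 0.048 m and z of ball1 in the frame of canister between 0 and 0.052 m) or (horizontal distance between ball4 and canister below 0.048 m and z of ball4 in the frame of canister between 0 and 0.052 m) or (horizontal distance between ball5 and canister below 0.048 m and z of ball5 in the frame of canister between 0 and 0.052 m)) and ((horizontal distance between ball2 and canister below 0.048 m and z of ball2 in the frame of canister between 0 and 0.052 m) or (horizontal distance between ball3 and canister below 0.048 m and z of ball3 in the frame of canister between 0 and 0.052 m) or (horizontal distance between ball4 and canister below 0.048 m and z of ball4 in the frame of canister between 0 and 0.052 m)) and ((horizontal distance between ball2 and canister below 0.048 m and z of ball2 in the frame of canister between 0 and 0.052 m) or (horizontal distance between ball3 and canister below 0.048 m and z of ball3 in the frame of canister between 0 and 0.052 m) or (horizontal distance between ball5 and canister below 0.048 m and z of ball5 in the frame of canister between 0 and 0.052 m)) and ((horizontal distance between ball2 and canister below 0.048 m and z of ball2 in the frame of canister between 0 and 0.052 m) or (horizontal distance between ball4 and canister below 0.048 m and z of ball4 in the frame of canister between 0 and 0.052 m) or (horizontal distance between ball5 and canister below 0.048 m and z of ball5 in the frame of canister between 0 and 0.052 m)) and ((horizontal distance between ball3 and canister below 0.048 m and z of ball3 in the frame of canister between 0 and 0.052 m) or (horizontal distance between ball4 and canister below 0.048 m and z of ball4 in the frame of canister between 0 and 0.052 m) or (horizontal distance between ball5 and canister below 0.048 m and z of ball5 in the frame of canister between 0 and 0.052 m))), for 0.3 s.
3. the pointer stands on the zero mark (within 0.10 rad) (value of joint dial between -0.1 and 0.1 rad), for 0.2 s.
At the end, for the whole second after the job is handed in: At least three of the five balls lie in the canister and every other ball is in the tub; the knob reads zero within 0.10 rad and is still; the scoop stands upright on its pan on the bench (underside within 5 mm of the bench, so not in the tub; tilt under 0.12 rad), released and at rest (all of step 2 and all of step 3 and ((horizontal distance between ball1 and canister below 0.048 m and z of ball1 in the frame of canister between 0 and 0.052 m) or (x of ball1 in the frame of tub between -0.12 and 0.12 m and y of ball1 in the frame of tub between -0.045 and 0.045 m and z of ball1 in the frame of tub between 0 and 0.056 m)) and ((horizontal distance between ball2 and canister below 0.048 m and z of ball2 in the frame of canister between 0 and 0.052 m) or (x of ball2 in the frame of tub between -0.12 and 0.12 m and y of ball2 in the frame of tub between -0.045 and 0.045 m and z of ball2 in the frame of tub between 0 and 0.056 m)) and ((horizontal distance between ball3 and canister below 0.048 m and z of ball3 in the frame of canister between 0 and 0.052 m) or (x of ball3 in the frame of tub between -0.12 and 0.12 m and y of ball3 in the frame of tub between -0.045 and 0.045 m and z of ball3 in the frame of tub between 0 and 0.056 m)) and ((horizontal distance between ball4 and canister below 0.048 m and z of ball4 in the frame of canister between 0 and 0.052 m) or (x of ball4 in the frame of tub between -0.12 and 0.12 m and y of ball4 in the frame of tub between -0.045 and 0.045 m and z of ball4 in the frame of tub between 0 and 0.056 m)) and ((horizontal distance between ball5 and canister below 0.048 m and z of ball5 in the frame of canister between 0 and 0.052 m) or (x of ball5 in the frame of tub between -0.12 and 0.12 m and y of ball5 in the frame of tub between -0.045 and 0.045 m and z of ball5 in the frame of tub between 0 and 0.056 m)) and velocity of joint dial between -0.05 and 0.05 rad/s and height (world z) of scoop below 0.005 m and angle between scoop's own z axis and vertical below 0.12 rad and linear speed of scoop below 0.02 m/s); the robot touches nothing.
It fails at once if the gripper's fingers touch a ball (contact force between the fingers and ball1 above 0.5 N or contact force between the fingers and ball2 above 0.5 N or contact force between the fingers and ball3 above 0.5 N or contact force between the fingers and ball4 above 0.5 N or contact force between the fingers and ball5 above 0.5 N).
It fails at once if a ball falls hard (faster than 1.7 m/s, a drop of about 15 cm) (linear speed of any of ball1, ball2, ball3, ball4, ball5 above 1.7 m/s).
It fails at once if the pumice, brush or cap is moved by more than 25 mm (distance of any of pumice, brush, cap from where it was at the start of the episode above 0.025 m).
It also fails if it takes over 72 s, if anything falls off the work surface, if the arm or the gripper's body presses on something with over 40 N, if the wrist force passes 120 N, or if a joint passes its speed limit or range.

## Working session

There is one attempt and no reset: what is moved stays moved. The work goes in short steps, Python scripts to look and compute and a tool call to move; the robot and the scene stay as the last step left them, time stands still between calls to the robot, and variables do not carry over. Pictures are saved under pics/ and viewed, at most 10 in all, crops included, and the job is handed in when it is done.

Besides the shell and the picture viewer there is one more tool, called after "Emit:" as a command line: name --pt "numbers of a row" for each row, then --argument value for the rest. arm_command: Moves the arm, as the interface text tells. Its arguments: {"type":"object","properties":{"commands":{"type":"array","items":{"type":"array","items":{"type":"number"}}},"squeeze":{"type":"number"}},"required":["commands"]}

```bash
mkdir -p pics; python3 - <<'E'
from rig import *
import cv2,numpy as np
o=get_obs();print(o['clock'],o['eef_pos'],o['tool_rot'])
a=capture('scene');b=capture('top')
cv2.imwrite('pics/s.png',cv2.resize(a,(800,600)));cv2.imwrite('pics/t.png',cv2.resize(b,(800,600)))
for n in('scene','top'):
  c=calibration(n);print(c)
E
```

```text
0.0 [ 0.24091592 -0.49386874  0.22311199] [[ 8.98790849e-01  4.38376988e-01 -7.91201364e-04]
 [ 4.38377665e-01 -8.98788566e-01  2.03384654e-03]
 [ 1.80468780e-04 -2.17484767e-03 -9.99997619e-01]]
{'fx': 440.16038783027324, 'fy': 440.16038783027324, 'cx': 258.25273355077155, 'cy': 188.00305551315216, 'camera_from_world': array([[-0.73128659,  0.68185087,  0.01730096,  0.3104075 ],
       [ 0.35719881,  0.40445889, -0.84191568, -0.15742061],
       [-0.58105846, -0.60950176, -0.53933168,  1.4605302 ],
       [ 0.        ,  0.        ,  0.        ,  1.        ]])}
{'fx': 381.25415770191694, 'fy': 381.25415770191694, 'cx': 254.66294466319232, 'cy': 191.58592538699193, 'camera_from_world': array([[ 0.00765732, -0.9997696 ,  0.02005275,  0.08943102],
       [-0.99354143, -0.00987689, -0.11303924,  0.48687764],
       [ 0.11321125, -0.01905767, -0.99338815,  1.08890421],
       [ 0.        ,  0.        ,  0.        ,  1.        ]])}
```

View pics/t.png

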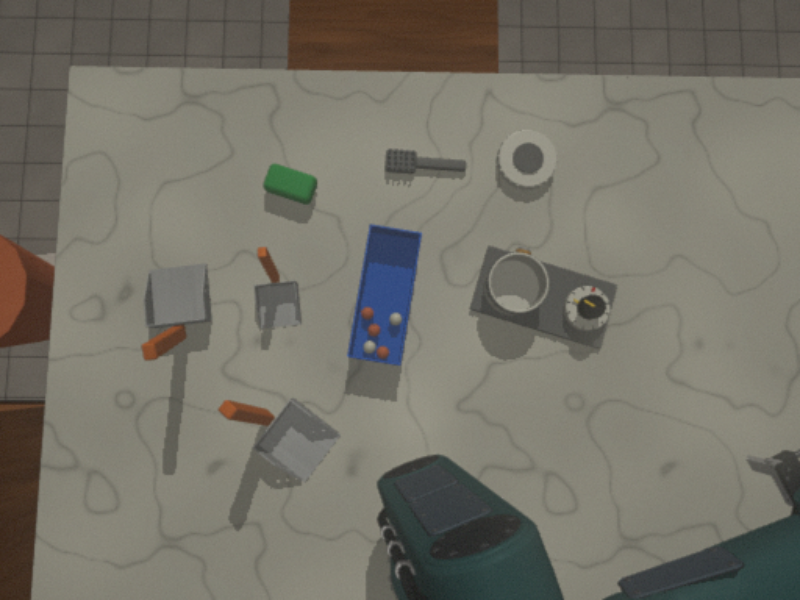

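View pics/s.png

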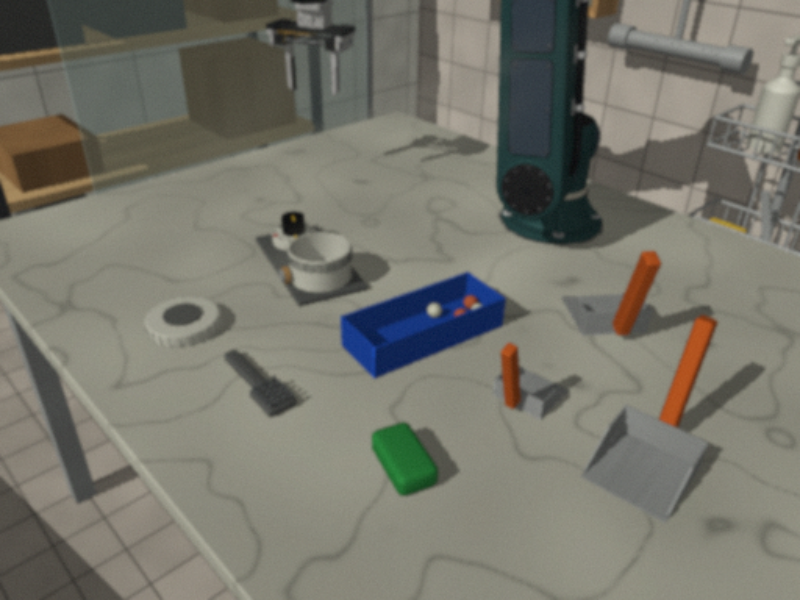

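The top view (800x600) shows the small scoop at about (278,300), its handle pointing away from the robot to (265,262). The tub is at (385,295) with the balls at its near end, the canister at (517,283) and the knob at (590,307). The two larger scoops are look-alikes.

```bash
cat > h.py <<'E'
from rig import *
import cv2,numpy as np
def ray(n,u,v,c=None):
    c=c or calibration(n);T=np.array(c['camera_from_world']);R=T[:3,:3];o=-R.T@T[:3,3]
    d=R.T@np.array([(u-c['cx'])/c['fx'],(v-c['cy'])/c['fy'],1]);return o,d/np.linalg.norm(d)
def plane(n,u,v,z,c=None):
    o,d=ray(n,u,v,c);return o+d*(z-o[2])/d[2]
def tri(p,q,cp=None):
    o,d=ray('top',*p,cp);O,D=ray('scene',*q)
    s=np.linalg.lstsq(np.c_[d,-D],O-o,rcond=None)[0]
    a=o+d*s[0];b=O+D*s[1];return (a+b)/2,np.linalg.norm(a-b)
def blobs(m,amin=15):
    n,l,st,ce=cv2.connectedComponentsWithStats(m.astype(np.uint8));return [(st[i,4],ce[i],l==i) for i in range(1,n) if st[i,4]>=amin]
def hsv(im):
    h=cv2.cvtColor(im,cv2.COLOR_BGR2HSV).astype(int);return h[...,0],h[...,1],h[...,2]
E
cat > m1.py <<'E'
from h import *
a=capture('scene');b=capture('top')
cv2.imwrite('a.png',a);cv2.imwrite('b.png',b)
for n,im in(('top',b),('scene',a)):
  h,s,v=hsv(im)
  for nm,m in(('or',((h<14)&(s>140)&(v>60))),('blue',(h>100)&(h<128)&(s>130)&(v>50)),('yel',(h>20)&(h<35)&(s>130)&(v>80))):
    for A,c,M in blobs(m,6):
      r=cv2.minAreaRect(np.argwhere(M)[:,::-1].astype(np.float32))
      if A<3000: print(n,nm,A,c.round(1),np.round(cv2.boxPoints(r),1).tolist() if A>60 else '')
c=b[130:265,155:415];cv2.imwrite('pics/c.png',cv2.resize(c,(780,405),interpolation=cv2.INTER_CUBIC))
c=a[200:300,290:400];cv2.imwrite('pics/d.png',cv2.resize(c,(660,600),interpolation=cv2.INTER_CUBIC))
E
python3 m1.py
```

```text
top or 6 [192.   2.] 
top or 11 [201.9   1.2] 
top or 47 [210.2   8.2] 
top or 86 [222.7  12.8] [[208.89999389648438, 7.900000095367432], [220.1999969482422, -1.0], [233.89999389648438, 16.5], [222.60000610351562, 25.399999618530273]]
top or 148 [243.4   5.5] [[222.0, 16.0], [222.0, 0.0], [261.0, 0.0], [261.0, 16.0]]
top or 6 [256.    0.5] 
top or 27 [269.1   2.4] 
top or 15 [283.7   3.4] 
top or 25 [290.1   6.7] 
top or 11 [301.2   1.8] 
top or 10 [310.9   2. ] 
top or 10 [276.8   4.3] 
top or 15 [189.1   8.9] 
top or 65 [237.7  12.7] [[229.60000610351562, 7.199999809265137], [239.10000610351562, 2.799999952316284], [246.89999389648438, 19.700000762939453], [237.39999389648438, 24.100000381469727]]
top or 24 [299.6   8. ] 
top or 9 [312.8   6.8] 
top or 8 [260.8   8.4] 
top or 7 [201.3   8.7] 
top or 11 [227.1   9.8] 
top or 52 [272.   12.4] 
top or 22 [283.4  12.7] 
top or 8 [303.9  12.6] 
top or 15 [311.7  12.7] 
top or 9 [213.3  15. ] 
top or 6 [243.5  17.2] 
top or 16 [249.8  17.9] 
top or 26 [231.3  22.5] 
top or 13 [257.   17.6] 
top or 6 [262.2  18.5] 
top or 8 [267.8  19.4] 
[... 993 characters left out ...]
, 157.8000030517578], [266.79998779296875, 163.10000610351562], [255.5, 233.0]]
top yel 12 [377.  193.7] 
scene or 684 [406.8 186.7] [[389.1000061035156, 210.39999389648438], [412.0, 158.39999389648438], [423.8999938964844, 163.60000610351562], [401.0, 215.60000610351562]]
scene or 29 [300.4 192.2] 
scene or 915 [439.8 236.2] [[421.3999938964844, 268.20001220703125], [446.1000061035156, 200.10000610351562], [458.3999938964844, 204.60000610351562], [433.70001220703125, 272.70001220703125]]
scene or 370 [326.6 239.7] [[320.20001220703125, 220.39999389648438], [329.8999938964844, 219.60000610351562], [333.0, 259.6000061035156], [323.29998779296875, 260.3999938964844]]
scene yel 49 [465.3 143. ]
```

View pics/c.png

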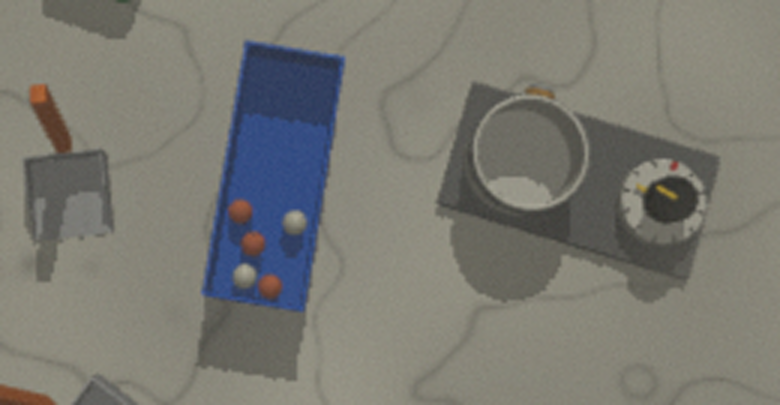

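View pics/d.png

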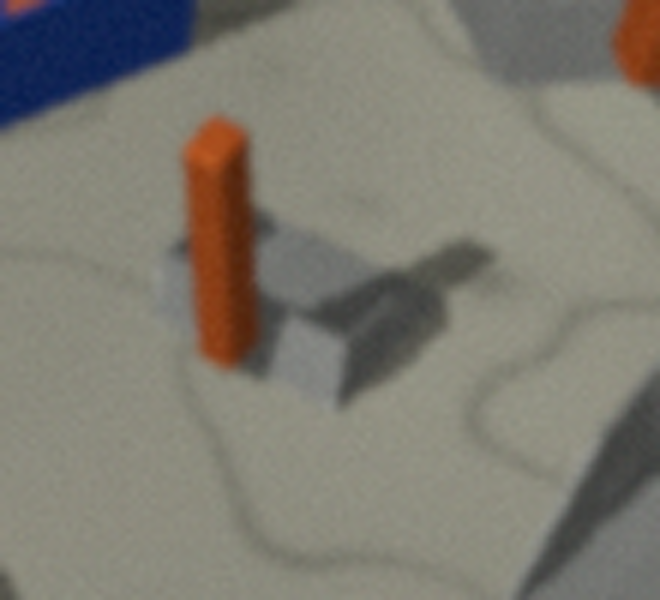

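Crops: the small scoop's handle top is at (38,94) and its pan front edge runs (38,243)–(113,234). The tub rim corners and filter plate corners are clear. The red mark is at (674,167), with yellow on the knob near (665,192).

```bash
python3 - <<'E'
from h import *
np.set_printoptions(precision=4,suppress=True)
C=lambda u,v:(155+u/3-.33,130+v/3-.33); D=lambda u,v:(290+u/6-.4,200+v/6-.4)
P=lambda u,v,z:plane('top',*C(u,v),z)
print('handle top',tri(C(38,94),D(220,137)), P(38,94,.124))
bl,br,fl,fr=P(25,160,.032),P(104,151,.032),P(38,243,.005),P(113,234,.005)
print('pan',bl,br,fl,fr); mb=(bl+br)/2;mf=(fl+fr)/2;d=mf-mb
print('scoop mid',(mb+mf)/2,'yaw',np.degrees(np.arctan2(d[1],d[0])),np.linalg.norm(d[:2]),'w',np.linalg.norm((bl-br)[:2]),np.linalg.norm((fl-fr)[:2]), 'yaw edge b',np.degrees(np.arctan2(*(br-bl)[[1,0]])),'f',np.degrees(np.arctan2(*(fr-fl)[[1,0]])))
t=[P(*q,.056) for q in((247,41),(344,57),(303,311),(204,294))]
d=(t[0]+t[1]-t[2]-t[3])/2
print('tub',sum(t)/4,'yaw',np.degrees(np.arctan2(d[1],d[0])),np.linalg.norm(d[:2]))
print(np.array(t))
f=[P(*q,.01) for q in((473,83),(719,156),(688,285),(437,206))]
print('filter',sum(f)/4, np.array(f)); d=f[0]+f[3]-f[1]-f[2];y=np.arctan2(d[1],d[0])-np.pi/2
print('yaw',np.degrees(y))
print('can rim',P(530,152,.07),'knob',P(670,199,.064),'red',P(674,167,.03),'yel',P(665,192,.064),P(640,187,.03))
F=sum(f)/4;R=np.array([[np.cos(y),-np.sin(y)],[np.sin(y),np.cos(y)]])
print('can pred',F[:2]+R@[0,.065],'dial',F[:2]+R@[0,-.08])
for q in((240,211),(294,222),(253,243),(244,276),(270,287)):print(P(*q,.02))
E
```

```text
handle top (array([0.554 , 0.3308, 0.1264]), np.float64(0.0023863495928017303)) [0.5552 0.3304 0.124 ]
pan [0.5079 0.3604 0.032 ] [0.5175 0.2843 0.032 ] [0.4293 0.3508 0.005 ] [0.4388 0.2774 0.005 ]
scoop mid [0.4734 0.3182 0.0185] yaw -174.00604692980548 0.07911936413211319 w 0.0766265454070529 0.07398189245281542 yaw edge b -82.79793824552998 f -82.5904835471368
tub [0.4936 0.1183 0.056 ] yaw -8.754082681898435 0.2459495290941157
[[0.6225 0.1463 0.056 ]
 [0.6079 0.0528 0.056 ]
 [0.3645 0.0905 0.056 ]
 [0.3797 0.1835 0.056 ]]
filter [ 0.4945 -0.1845  0.01  ] [[ 0.5935 -0.0795  0.01  ]
 [ 0.5221 -0.3257  0.01  ]
 [ 0.3932 -0.2904  0.01  ]
 [ 0.4691 -0.0425  0.01  ]]
yaw -16.601213920744293
can rim [ 0.5154 -0.1225  0.07  ] knob [ 0.4727 -0.2563  0.064 ] red [ 0.5079 -0.273   0.03  ] yel [ 0.4793 -0.2517  0.064 ] [ 0.4878 -0.2389  0.03  ]
can pred [ 0.513  -0.1222] dial [ 0.4716 -0.2612]
[0.4614 0.152  0.02  ]
[0.4511 0.0992 0.02  ]
[0.4302 0.139  0.02  ]
[0.398  0.1473 0.02  ]
[0.3876 0.1219 0.02  ]
```

Emit:
arm_command --pt "1 2.2 1 0 0 -0.4 60" --pt "2 4.4 1 0 0 -0.8 60" --pt "3 6.6 1 0 0 -1.2 60" --pt "3.8 8.8 1 0 0 -1.6 60" --pt "4.6 11 1 0 0 -2 60" --pt "5.4 13.2 1 0 0 -2.4 60" --pt "6.2 15.4 1 0 0 -2.8 60" --pt "6.8 17.4 1 0 0 -3.17 60"

```text
clock: 1.2
eef_pos: [0.4113, -0.0573, 0.2493]
tool_rot: [[0.993, 0.121, 0.0], [0.121, -0.993, -0.0], [0.0, 0.0, -1.0]]
contact_force: [0.9, 0.3, 0.7]
gripper_width: 0.0601
grip_force: 0.0
```

Emit:
arm_command --pt "0.8 2.2 0 0 0 0 50" --pt "1.6 4.4 0 0 0 0 50" --pt "2.4 6.6 0 0 0 0 50" --pt "3.2 8.8 0 0 0 0 50" --pt "4 11 0 0 0 0 50" --pt "4.7 13.2 0 0 0 0 50" --pt "5.2 14.6 0 0 0 0 50" --pt "5.4 15.5 0 0 0 0 50"

```text
clock: 2.2
eef_pos: [0.5462, 0.3301, 0.248]
tool_rot: [[0.992, 0.123, -0.002], [0.123, -0.992, -0.001], [-0.002, 0.001, -1.0]]
contact_force: [1.4, 1.0, 0.5]
gripper_width: 0.05
grip_force: 0.0
```

```bash
python3 - <<'E'
from h import *
np.set_printoptions(precision=4,suppress=True)
o=get_obs();print(o['clock'],o['eef_pos'],o['tool_rot'],o['qpos']);c=calibration('wrist');im=capture('wrist')
cv2.imwrite('pics/w.png',im)
h,s,v=hsv(im)
for A,ce,M in blobs((h<14)&(s>140)&(v>60),100):
  r=cv2.minAreaRect(np.argwhere(M)[:,::-1].astype(np.float32));print(A,ce,cv2.boxPoints(r))
T=np.array(c['camera_from_world'])
for p in((.5545,.3305,.126),(.546,.3283,.098)):
  q=T[:3,:3]@p+T[:3,3];print(q[:2]/q[2]*c['fx']+[c['cx'],c['cy']])
E
```

```text
2.2 [0.5462 0.3301 0.248 ] [[ 0.9924  0.1231 -0.0016]
 [ 0.1231 -0.9924 -0.0007]
 [-0.0017  0.0005 -1.    ]] [ 26.0567  16.3495  62.6619   0.0018 101.0881 108.9839]
138 [229.6014 339.0435] [[217.     343.    ]
 [228.2307 326.1538]
 [243.2307 336.1538]
 [232.     353.    ]]
[253.6704 179.2752]
[254.5965 181.3307]
```

View pics/w.png

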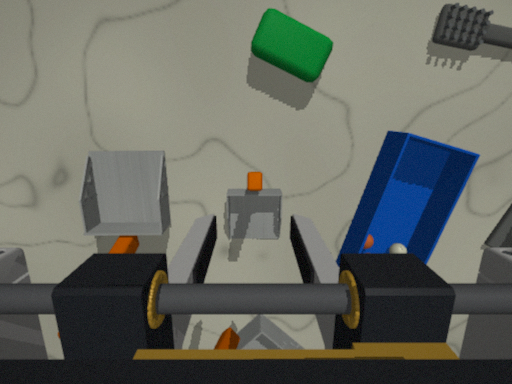

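The wrist picture shows the handle top at (255,181), right where predicted, and the pan is square to the tool, so I can descend and grip.

Emit:
arm_command --pt "0 -0.05 -1.5 0 0 0 50" --pt "0 -0.05 -3 0 0 0 50" --pt "0 -0.05 -4.5 0 0 0 50" --pt "0 -0.05 -5.5 0 0 0 50" --pt "0 -0.05 -6 0 0 0 50" --pt "0 -0.05 -6 0 0 0 10" --pt "0 -0.05 -6 0 0 0 10" --pt "0 -0.05 -6 0 0 0 10" --squeeze 60

```text
clock: 3.25
eef_pos: [0.547, 0.3272, 0.1011]
tool_rot: [[0.993, 0.122, 0.003], [0.122, -0.993, 0.001], [0.003, -0.001, -1.0]]
contact_force: [0.3, 0.2, -0.5]
gripper_width: 0.0235
grip_force: 0.0
```

Emit:
arm_command --pt "0 0 0 0 0 0 10" --pt "0 0 0 0 0 0 10" --pt "0 0 0 0 0 0 10" --pt "0 0 0.3 0 0 0 10" --pt "0 0 1 0 0 0 10" --pt "0 0 2 0 0 0 10" --pt "0 0 3.2 0 0 0 10" --pt "0 0 3.2 0 0 0 10"

```text
clock: 4.25
eef_pos: [0.5478, 0.3276, 0.1835]
tool_rot: [[0.993, 0.121, 0.007], [0.121, -0.993, 0.003], [0.007, -0.002, -1.0]]
contact_force: [0.8, -0.0, -1.7]
gripper_width: 0.0157
grip_force: 60.0
```

```bash
python3 - <<'E'
from h import *
a=capture('scene');b=capture('top');w=capture('wrist')
B=cv2.resize(b[130:265,130:310],(540,405),interpolation=cv2.INTER_CUBIC)
A=cv2.resize(a[120:290,280:400],(260,370));A=cv2.copyMakeBorder(A,0,35,0,0,0)
cv2.imwrite('pics/g.png',np.hstack([B,A]))
E
```

```text
(no output)
```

View pics/g.png

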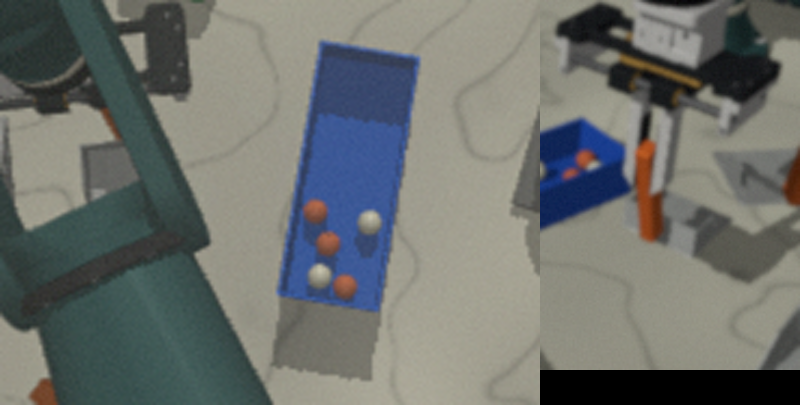

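Emit:
arm_command --pt "0.15 -0.6 0.4 0 0 -0.2 10" --pt "0.5 -2 0.6 0 0 -0.6 10" --pt "0.9 -3.8 0.6 0 0 -1.2 10" --pt "1.4 -5.6 0.6 0 0 -1.8 10" --pt "1.8 -7.4 0.6 0 0 -2.3 10" --pt "2.09 -8.6 0.6 0 0 -2.62 10" --pt "2.09 -9 0.6 0 0 -2.62 10" --pt "2.09 -9 0.6 0 0 -2.62 10"

```text
clock: 5.4
eef_pos: [0.598, 0.1015, 0.1941]
tool_rot: [[0.988, -0.153, -0.001], [-0.153, -0.988, 0.0], [-0.001, -0.0, -1.0]]
contact_force: [-0.5, -0.2, -0.2]
gripper_width: 0.0157
grip_force: 60.0
```

Emit:
arm_command --pt "0 0 0 0 0 0 10" --pt "0 0 0 0 0 0 10" --pt "0 0 0 0 0 0 10"

```text
clock: 5.78
eef_pos: [0.5982, 0.1028, 0.1943]
tool_rot: [[0.989, -0.151, -0.0], [-0.151, -0.989, -0.0], [-0.0, 0.0, -1.0]]
contact_force: [0.7, 0.1, -1.0]
gripper_width: 0.0157
grip_force: 60.0
```

```bash
python3 - <<'E'
from h import *
np.set_printoptions(precision=4,suppress=True)
o=get_obs();print(o['clock'],o['eef_pos'],o['tool_rot'],o['qpos'])
a=capture('scene');b=capture('top');w=capture('wrist')
B=cv2.resize(b[130:265,200:310],(330,405),interpolation=cv2.INTER_CUBIC)
A=cv2.resize(a[100:260,200:350],(450,405),interpolation=cv2.INTER_CUBIC)
cv2.imwrite('pics/g2.png',np.hstack([B,A]))
E
```

```text
5.775 [0.5982 0.1028 0.1943] [[ 0.9886 -0.1505 -0.    ]
 [-0.1505 -0.9886 -0.    ]
 [-0.      0.     -1.    ]] [  4.4004  12.6844  73.1898  -0.0022  94.1282 103.0589]
```

View pics/g2.png

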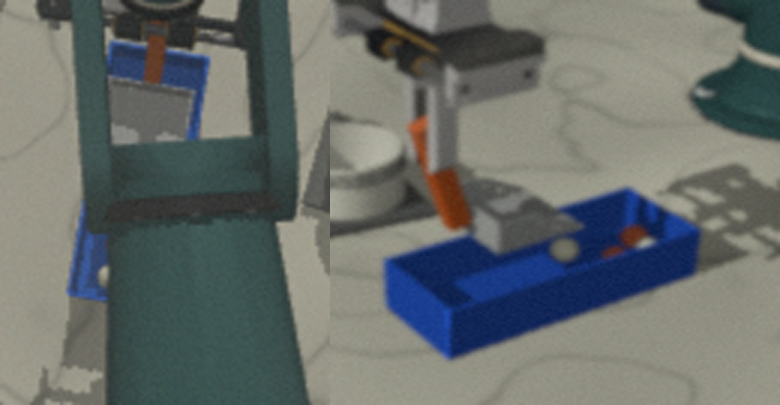

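Emit:
arm_command --pt "0 0 -0.5 0 0 0 10" --pt "0 0 -1.3 0 0 0 10" --pt "0 0 -2.1 0 0 0 10" --pt "0 0 -2.8 0 0 0 10" --pt "0 0 -3.2 0 0 0 10" --pt "0 0 -3.4 0 0 0 10" --pt "0 0 -3.4 0 0 0 10" --pt "0 0 -3.4 0 0 0 10"

```text
clock: 6.92
eef_pos: [0.5988, 0.1019, 0.1101]
tool_rot: [[0.988, -0.152, 0.001], [-0.152, -0.988, 0.0], [0.001, -0.0, -1.0]]
contact_force: [0.1, 0.1, -1.4]
gripper_width: 0.0157
grip_force: 60.0
```

Emit:
arm_command --pt "0 0 -0.08 0 0 0 10" --pt "0 0 -0.12 0 0 0 10" --pt "0 0 -0.12 0 0 0 10"

```text
clock: 7.3
eef_pos: [0.599, 0.102, 0.1085]
tool_rot: [[0.988, -0.152, 0.002], [-0.152, -0.988, 0.0], [0.002, -0.0, -1.0]]
contact_force: [-0.6, -0.8, 5.2]
gripper_width: 0.0158
grip_force: 60.0
```

```bash
python3 -c "
from rig import *
o=get_obs();print(o['eef_pos'],o['contact_force'],o['moment'])"
```

```text
[0.59901066 0.10197084 0.1085216 ] [-0.63681491 -0.76300753  5.20887095] [ 0.00467898  0.42586367 -0.02749948]
```

Emit:
arm_command --pt "-0.2 0.03 0 0 0 0 10" --pt "-0.49 0.076 0 0 0 0 10" --pt "-0.79 0.12 0 0 0 0 10" --pt "-1.09 0.167 0 0 0 0 10" --pt "-1.38 0.213 0 0 0 0 10" --pt "-1.68 0.258 0 0 0 0 10" --pt "-1.98 0.304 0 0 0 0 10" --pt "-2.27 0.35 0 0 0 0 10"

```text
clock: 8.3
eef_pos: [0.5439, 0.1108, 0.109]
tool_rot: [[0.988, -0.152, 0.008], [-0.152, -0.988, 0.0], [0.007, -0.001, -1.0]]
contact_force: [4.1, 0.2, 5.5]
gripper_width: 0.0157
grip_force: 60.0
```

Emit:
arm_command --pt "-0.3 0.046 0 0 0 0 10" --pt "-0.59 0.091 0 0 0 0 10" --pt "-0.89 0.137 0 0 0 0 10" --pt "-1.19 0.182 0 0 0 0 10" --pt "-1.48 0.228 0 0 0 0 10" --pt "-1.78 0.274 0 0 0 0 10" --pt "-1.98 0.304 0 0 0 0 10" --pt "-1.98 0.304 0 0 0 0 10"

```text
clock: 9.3
eef_pos: [0.4944, 0.1185, 0.109]
tool_rot: [[0.988, -0.152, 0.008], [-0.152, -0.988, 0.001], [0.007, -0.002, -1.0]]
contact_force: [4.2, 1.0, 5.7]
gripper_width: 0.0155
grip_force: 60.0
```

```bash
python3 - <<'E'
from h import *
o=get_obs();print(o['eef_pos'],o['contact_force'],o['moment'],o['clock'])
a=capture('scene');w=capture('wrist')
A=cv2.resize(a[140:240,210:340],(520,400),interpolation=cv2.INTER_CUBIC)
cv2.imwrite('pics/g3.png',np.hstack([A,cv2.copyMakeBorder(cv2.resize(w,(280,210)),0,190,0,0,0)]))
E
```

```text
[0.49438775 0.11854445 0.10900186] [4.16801591 1.00075382 5.72643908] [-0.04434182 -0.37492287  0.00944934] 9.3
```

View pics/g3.png

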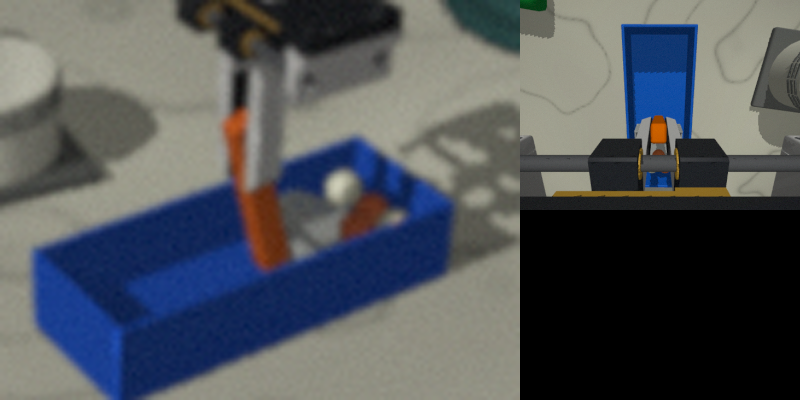

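The scene crop shows the pan near the end wall with balls at its front and a white ball at (343,187). I'll push the last few millimetres.

Emit:
arm_command --pt "-0.1 0.015 0 0 0 0 10" --pt "-0.2 0.03 0 0 0 0 10" --pt "-0.28 0.043 0 0 0 0 10" --pt "-0.28 0.043 0 0 0 0 10"

```text
clock: 9.9
eef_pos: [0.4879, 0.1195, 0.1091]
tool_rot: [[0.988, -0.152, 0.008], [-0.152, -0.988, 0.001], [0.008, -0.002, -1.0]]
contact_force: [5.0, -1.2, 5.1]
gripper_width: 0.0155
grip_force: 60.0
```

```bash
python3 - <<'E'
from h import *
o=get_obs();print(o['eef_pos'],o['contact_force'],o['moment'],o['clock'])
a=capture('scene');b=capture('top');np.save('a.npy',a)
for n,im,r in(('scene',a,np.s_[140:260,210:340]),('top',b,np.s_[150:260,215:280])):
  h,s,v=hsv(im)
  for nm,m in(('or',(h<14)&(s>120)&(v>50)),('wh',(s<75)&(v>140))):
    mm=np.zeros_like(m);mm[r]=m[r]
    print(n,nm,[(A,c.round(1).tolist()) for A,c,_ in blobs(mm,8)])
E
```

```text
[0.48793381 0.11954302 0.1091413 ] [ 5.03622706 -1.19293176  5.10090705] [-0.0341618  -0.59452425  0.02576869] 9.9
scene or [(np.int32(233), [275.8, 188.9]), (np.int32(59), [300.5, 193.4])]
scene wh [(np.int32(1944), [239.7, 166.8]), (np.int32(994), [313.9, 164.0]), (np.int32(13), [285.2, 156.2]), (np.int32(62), [275.1, 171.3]), (np.int32(29), [327.8, 176.8]), (np.int32(33), [295.4, 185.0]), (np.int32(20), [330.0, 188.5]), (np.int32(18), [336.9, 195.1]), (np.int32(29), [337.1, 206.0]), (np.int32(3208), [280.1, 237.3]), (np.int32(901), [287.1, 251.8])]
top or [(np.int32(20), [244.4, 197.2]), (np.int32(19), [240.9, 218.8]), (np.int32(13), [230.8, 220.6]), (np.int32(19), [243.6, 226.0])]
top wh [(np.int32(12), [266.2, 188.2]), (np.int32(457), [265.9, 224.7]), (np.int32(17), [215.8, 214.6]), (np.int32(21), [251.4, 224.8]), (np.int32(42), [215.9, 249.0]), (np.int32(8), [220.6, 257.4])]
```

Emit:
arm_command --pt "0.163 -0.025 -0.03 0.063 0.41 0 10" --pt "0.326 -0.05 -0.07 0.127 0.823 0 10" --pt "0.47 -0.072 -0.12 0.19 1.235 0 10" --pt "0.613 -0.094 -0.18 0.253 1.647 0 10" --pt "0.75 -0.115 -0.26 0.317 2.06 0 10" --pt "0.88 -0.135 -0.34 0.38 2.47 0 10" --pt "1.0 -0.152 -0.42 0.443 2.88 0 10" --pt "1.107 -0.17 -0.5 0.506 3.29 0 10"

```text
clock: 11.0
eef_pos: [0.5147, 0.1153, 0.0931]
tool_rot: [[0.93, -0.152, -0.334], [-0.143, -0.988, 0.052], [-0.338, -0.001, -0.941]]
contact_force: [2.2, 0.6, -2.2]
gripper_width: 0.0158
grip_force: 60.0
```

Emit:
arm_command --pt "0 0 0.2 0 0 0 10" --pt "0 0 0.6 0 0 0 10" --pt "0 0 1.2 0 0 0 10" --pt "0 0 2 0 0 0 10" --pt "0 0 2.8 0 0 0 10" --pt "0 0 3.5 0 0 0 10" --pt "0 0 3.8 0 0 0 10" --pt "0 0 3.8 0 0 0 10"

```text
clock: 12.0
eef_pos: [0.513, 0.1151, 0.1894]
tool_rot: [[0.929, -0.152, -0.337], [-0.143, -0.988, 0.052], [-0.341, -0.0, -0.94]]
contact_force: [0.2, 0.0, -2.5]
gripper_width: 0.0155
grip_force: 60.0
```

```bash
python3 - <<'E'
from h import *
o=get_obs();print(o['eef_pos'],o['contact_force'],o['moment'],o['clock'],o['qpos'])
a=capture('scene');b=capture('top')
A=cv2.resize(a[90:240,200:350],(450,450),interpolation=cv2.INTER_CUBIC)
B=cv2.resize(b[150:260,200:285],(348,450),interpolation=cv2.INTER_CUBIC)
cv2.imwrite('pics/g4.png',np.hstack([A,B]))
E
```

```text
[0.51300619 0.11508004 0.18937543] [ 0.24929762  0.02341334 -2.48864463] [ 0.01954466 -0.364745   -0.0258484 ] 12.0 [  3.76824683  16.37775604  71.48799765   4.55596898 111.55040669
 103.45319238]
```

View pics/g4.png

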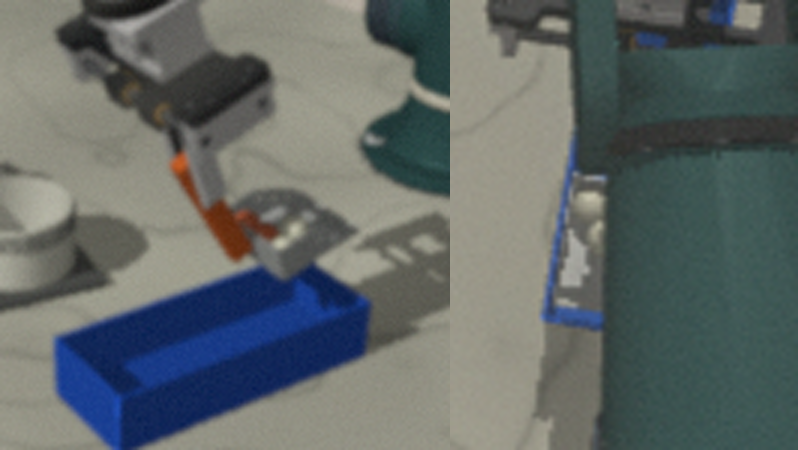

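The crop shows the tub looking empty and the balls, white and terracotta, lying in the tilted pan. The wrist load fits about five balls, so I'll carry them to the canister.

Emit:
arm_command --pt "0.1 -0.2 0 0 0 0 10" --pt "0.4 -0.7 0 0 0 0 10" --pt "0.8 -1.4 0 0 0 0 10" --pt "1.3 -2.2 0 0 0 0 10" --pt "1.9 -3.1 0 0 0 0 10" --pt "2.5 -4 0 0 0 0 10" --pt "3.1 -5 0 0 0 0 10" --pt "3.7 -6 0 0 0 0 10"

```text
clock: 13.1
eef_pos: [0.6062, -0.0373, 0.1885]
tool_rot: [[0.929, -0.153, -0.338], [-0.144, -0.988, 0.052], [-0.342, 0.0, -0.94]]
contact_force: [0.7, 0.5, -1.3]
gripper_width: 0.0156
grip_force: 60.0
```

Emit:
arm_command --pt "0.6 -0.95 0 0 0 0 10" --pt "1.2 -1.9 0 0 0 0 10" --pt "1.7 -2.75 0 0 0 0 10" --pt "2.2 -3.5 0 0 0 0 10" --pt "2.5 -4.05 0 0 0 0 10" --pt "2.7 -4.4 0 0 0 0 10" --pt "2.8 -4.5 -0.2 0 0 0 10" --pt "2.8 -4.5 -0.5 0 0 0 10"

```text
clock: 14.1
eef_pos: [0.6754, -0.1475, 0.1759]
tool_rot: [[0.929, -0.152, -0.337], [-0.143, -0.988, 0.052], [-0.341, -0.0, -0.94]]
contact_force: [0.0, 0.3, -2.2]
gripper_width: 0.0155
grip_force: 60.0
```

```bash
python3 - <<'E'
from h import *
np.set_printoptions(precision=4,suppress=True)
o=get_obs();print(o['eef_pos'],o['tool_rot'],o['contact_force'],o['clock'],o['qpos'])
a=capture('scene');b=capture('top')
A=cv2.resize(a[90:200,130:260],(450,381),interpolation=cv2.INTER_CUBIC)
B=cv2.resize(b[130:240,290:390],(346,381),interpolation=cv2.INTER_CUBIC)
cv2.imwrite('pics/g5.png',np.hstack([A,B]))
# expected filter features
t=np.array([.9886,-.152]);e=o['eef_pos']
print('lip est',e[:2]-.1387*t,e[2]-.0538-.001)
E
```

```text
[ 0.6754 -0.1475  0.1759] [[ 0.929  -0.1519 -0.3374]
 [-0.1427 -0.9884  0.052 ]
 [-0.3414 -0.0002 -0.9399]] [ 0.0384  0.2832 -2.1787] 14.1 [-15.8537  40.6725  38.5375  -2.8031 120.5807  81.8772]
lip est [ 0.5383 -0.1264] 0.12109084348961498
```

View pics/g5.png

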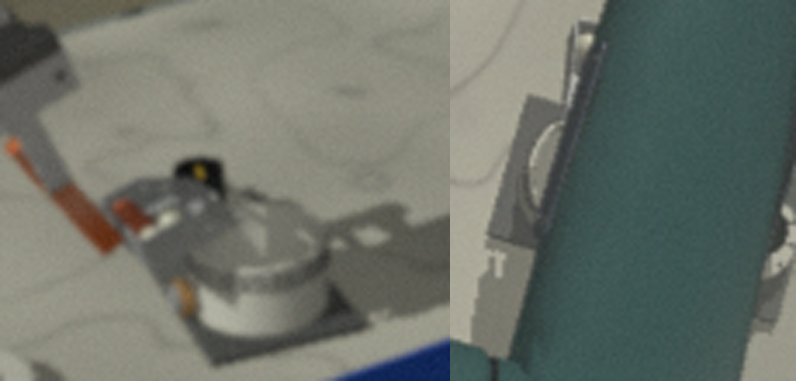

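The crop shows the pan over the canister's handle side, with its balls at the back of the pan. From here I'll tip slowly.

Emit:
arm_command --pt "-0.2 0.03 -0.09 -0.127 -0.823 0 10" --pt "-0.45 0.07 -0.12 -0.253 -1.647 0 10" --pt "-0.735 0.113 0 -0.38 -2.47 0 10" --pt "-1.055 0.162 0.2 -0.507 -3.29 0 10" --pt "-1.233 0.19 0.33 -0.57 -3.705 0 10" --pt "-1.41 0.217 0.46 -0.633 -4.117 0 10" --pt "-1.6 0.246 0.63 -0.697 -4.528 0 10" --pt "-1.794 0.276 0.8 -0.76 -4.94 0 10"

```text
clock: 15.2
eef_pos: [0.6294, -0.1395, 0.1966]
tool_rot: [[0.973, -0.151, 0.172], [-0.149, -0.989, -0.026], [0.174, 0.0, -0.985]]
contact_force: [1.4, -0.9, -0.7]
gripper_width: 0.0159
grip_force: 60.0
```

Emit:
arm_command --pt "0 0 0 0 0 0 10" --pt "-0.415 0.064 0.3 -0.127 -0.823 0 10" --pt "-0.854 0.131 0.57 -0.253 -1.647 0 10" --pt "-1.312 0.202 0.8 -0.38 -2.47 0 10" --pt "-1.79 0.275 1.0 -0.507 -3.29 0 10" --pt "-2.284 0.351 1.14 -0.633 -4.117 0 10" --pt "-2.786 0.429 1.24 -0.76 -4.94 0 10" --pt "-2.786 0.429 1.24 -0.76 -4.94 0 10"

```text
clock: 16.2
eef_pos: [0.5586, -0.1289, 0.225]
tool_rot: [[0.76, -0.152, 0.632], [-0.117, -0.988, -0.096], [0.639, -0.001, -0.769]]
contact_force: [-0.8, -0.3, -0.6]
gripper_width: 0.0154
grip_force: 60.0
```

Emit:
arm_command --pt "0 0 0 0 0 0 10" --pt "0 0 0 0 0 0 10"

```text
clock: 16.45
eef_pos: [0.562, -0.1301, 0.2284]
tool_rot: [[0.757, -0.152, 0.636], [-0.116, -0.988, -0.098], [0.643, 0.0, -0.766]]
contact_force: [0.8, -0.3, -1.1]
gripper_width: 0.0155
grip_force: 60.0
```

```bash
cat > m2.py <<'E'
from h import *
np.set_printoptions(precision=4,suppress=True)
o=get_obs();print(o['eef_pos'],o['tool_rot'],o['contact_force'],o['clock'],o['qpos'])
a=capture('scene');b=capture('top')
for n,im,r in(('scene',a,np.s_[100:250,100:350]),('top',b,np.s_[125:270,215:415])):
  h,s,v=hsv(im)
  for nm,m in(('or',((h<12)|(h>172))&(s>110)&(v>40)),('wh',(s<70)&(v>140)),('yel',(h>20)&(h<35)&(s>120)&(v>70))):
    mm=np.zeros_like(m);mm[r]=m[r]
    print(n,nm,[(int(A),c.round(1).tolist()) for A,c,_ in blobs(mm,5)])
E
python3 m2.py
```

```text
[ 0.562  -0.1301  0.2284] [[ 0.757  -0.1516  0.6356]
 [-0.1158 -0.9884 -0.0978]
 [ 0.6431  0.0004 -0.7658]] [ 0.8449 -0.2533 -1.0989] 16.45 [-24.4722 -18.2593 107.7808  12.7392  52.2187  69.9096]
scene or [(264, [175.0, 122.3]), (18, [208.5, 163.6])]
scene wh [(966, [156.1, 131.8]), (35, [184.4, 105.2]), (803, [202.4, 119.3]), (7, [208.0, 101.4]), (1355, [304.4, 118.2]), (7, [280.4, 105.9]), (5, [275.8, 108.2]), (15, [119.1, 111.0]), (5, [111.6, 111.8]), (74, [246.3, 119.2]), (33, [343.6, 122.3]), (37, [282.3, 130.7]), (6238, [153.8, 209.6]), (10, [101.7, 138.6]), (10, [299.2, 137.0]), (30, [272.5, 142.5]), (12, [290.8, 139.7]), (347, [240.5, 153.6]), (5, [265.8, 146.0]), (5, [225.4, 147.0]), (23, [214.7, 151.4]), (2669, [303.5, 173.7]), (8, [203.8, 157.0]), (8, [228.5, 158.9]), (15, [273.1, 162.3]), (44, [195.1, 166.5]), (6, [260.0, 163.5]), (5, [265.6, 162.8]), (210, [196.5, 179.0]), (215, [159.9, 189.4]), (366, [201.3, 198.3]), (6, [152.5, 198.0]), (6, [153.3, 202.7]), (19, [161.9, 204.7]), (558, [336.7, 235.2]), (5, [310.6, 220.0]), (5, [314.8, 220.6]), (5, [341.8, 221.8]), (54, [302.0, 231.4]), (7, [308.1, 227.1]), (7, [318.4, 225.9]), (16, [286.4, 228.9]), (5, [312.4, 228.0]), (6, [292.5, 229.7]), (15, [319.5, 231.3]), (8, [279.9, 236.5]), (8, [284.9, 236.1]), (9, [291.1, 236.6]), (7, [275.1, 236.7]), (15, [280.2, 245.2]), (38, [269.9, 246.9]), (10, [294.4, 246.0]), (5, [300.6, 246.0]), (5, [279.0, 249.0]), (5, [288.6, 248.8])]
scene yel [(8, [187.2, 139.6])]
top or [(95, [347.3, 145.7]), (31, [330.3, 184.6]), (6, [333.5, 192.5])]
top wh [(12732, [298.7, 181.7]), (31, [343.4, 149.0]), (119, [352.1, 170.4]), (9, [373.6, 167.2]), (10, [380.9, 168.4]), (5, [378.0, 175.6]), (45, [362.0, 182.7]), (33, [319.5, 191.5]), (8, [388.4, 197.9]), (329, [408.8, 216.4]), (23, [385.2, 203.8]), (5, [395.8, 214.0]), (24, [326.8, 235.3]), (327, [309.6, 250.9]), (11, [413.5, 259.1]), (28, [411.9, 266.8])]
top yel []
```

Emit:
arm_command --pt "0 0 0.5 0 0 0 10" --pt "0 0 1.3 0.1 0.66 0 10" --pt "0 0 1.8 0.25 1.65 0 10" --pt "0 0 2 0.41 2.64 0 10" --pt "0 0 2 0.56 3.62 0 10" --pt "0 0 2 0.71 4.61 0 10" --pt "0 0 2 0.86 5.6 0 10" --pt "0 0 2 1.013 6.59 0 10"

```text
clock: 17.55
eef_pos: [0.5619, -0.1301, 0.279]
tool_rot: [[0.988, -0.152, 0.0], [-0.152, -0.988, -0.001], [0.0, 0.001, -1.0]]
contact_force: [-0.2, -0.7, -1.8]
gripper_width: 0.0151
grip_force: 60.0
```

Emit:
arm_command --pt "0 0.6 0 0 0 0.2 10" --pt "0 2 0 0 0 0.5 10" --pt "0 3.8 0 0 0 0.9 10" --pt "-0.1 5.6 0 0 0 1.3 10" --pt "-0.2 7.4 0 0 0 1.7 10" --pt "-0.3 9.2 0 0 0 2.1 10" --pt "-0.4 11 -0.4 0 0 2.4 10" --pt "-0.5 12.8 -0.8 0 0 2.62 10"

```text
clock: 18.55
eef_pos: [0.5477, 0.1926, 0.2587]
tool_rot: [[0.992, 0.124, 0.005], [0.124, -0.992, 0.002], [0.005, -0.001, -1.0]]
contact_force: [0.3, 0.2, -2.0]
gripper_width: 0.016
grip_force: 60.0
```

Emit:
arm_command --pt "0 1.8 -0.6 0 0 0 10" --pt "-0.1 3.4 -1.2 0 0 0 10" --pt "-0.14 4.8 -1.8 0 0 0 10" --pt "-0.14 5.5 -2.4 0 0 0 10" --pt "-0.14 5.5 -2.8 0 0 0 10" --pt "-0.14 5.5 -2.8 0 0 0 10" --pt "-0.14 5.5 -2.8 0 0 0 10"

```text
clock: 19.42
eef_pos: [0.5454, 0.3266, 0.1882]
tool_rot: [[0.993, 0.12, 0.001], [0.12, -0.993, 0.0], [0.001, 0.0, -1.0]]
contact_force: [0.9, -0.3, -1.7]
gripper_width: 0.0156
grip_force: 60.0
```

```bash
cat > m3.py <<'E'
from h import *
np.set_printoptions(precision=4,suppress=True)
o=get_obs();print(o['eef_pos'],o['tool_rot'],o['contact_force'],o['moment'],o['clock'],o['qpos'])
b=capture('top');cv2.imwrite('b2.png',b)
h,s,v=hsv(b)
r=np.s_[145:215,305:405]
for nm,m in(('or',((h<12)|(h>172))&(s>100)&(v>40)),('wh',(s<75)&(v>135)),('yel',(h>18)&(h<38)&(s>90)&(v>60))):
    mm=np.zeros_like(m);mm[r]=m[r]
    print(nm,[(int(A),c.round(1).tolist()) for A,c,_ in blobs(mm,4)])
mm=np.zeros(h.shape,bool);mm[150:240,215:275]=(((h<12)|(h>172))&(s>100)|(s<75)&(v>120))[150:240,215:275]
print('tub',[(int(A),c.round(1).tolist()) for A,c,_ in blobs(mm,8)])
E
python3 m3.py
```

```text
[0.5454 0.3266 0.1882] [[ 0.9928  0.1199  0.0015]
 [ 0.1199 -0.9928  0.0001]
 [ 0.0015  0.     -1.    ]] [ 0.9411 -0.2764 -1.6718] [ 0.0151 -0.0624 -0.001 ] 19.425 [ 25.8172  16.4107  69.3216  -0.0295  94.1896 108.9305]
or [(42, [330.3, 184.0]), (5, [379.4, 184.8]), (40, [335.8, 193.0])]
wh [(3248, [365.4, 166.6]), (189, [371.4, 191.3]), (4, [305.0, 212.5])]
yel [(7, [368.3, 192.3]), (20, [376.8, 193.8])]
tub [(1185, [221.8, 186.2]), (1075, [267.8, 203.2])]
```

```bash
python3 - <<'E'
from h import *
b=cv2.imread('b2.png');h,s,v=hsv(b)
o=((h<12)|(h>172))&(s>100)&(v>40)
print([(int(A),c.round(1).tolist()) for A,c,_ in blobs(o,10) if c[1]>60])
for y in range(163,203): print(''.join('o' if o[y,x] else 'W' if v[y,x]>190 else '+' if v[y,x]>160 else '-' if v[y,x]>125 else '.' for x in range(309,356)))
a=capture('scene');h,s,v=hsv(a);o=((h<12)|(h>172))&(s>100)&(v>40)
print([(int(A),c.round(1).tolist(),np.argwhere(M).min(0).tolist(),np.argwhere(M).max(0).tolist()) for A,c,M in blobs(o,10)])
c=calibration('scene');T=c['camera_from_world']
for p in((.4745,.3195,.1),(.506,.323,.105),(.5454,.3266,.188)):
  q=T[:3,:3]@p+T[:3,3];print(q[:2]/q[2]*c['fx']+[c['cx'],c['cy']])
E
```

```text
[(1948, [14.7, 188.6]), (42, [330.3, 184.0]), (40, [335.8, 193.0]), (269, [103.0, 219.3]), (47, [144.4, 262.2]), (25, [18.5, 265.6]), (16, [12.4, 270.6]), (16, [4.9, 293.3]), (11, [18.3, 300.6]), (11, [6.9, 343.3]), (13, [14.5, 347.5]), (17, [2.7, 378.5])]
+.............-++--........-----------------+--
-...........-++-..............-+------+--------
-..........++-..................---------------
-.........+-.....................-+------------
........-+-......---..-...........-+-----+-----
........+-.....---------...........---...------
.......-----------...-.-.-..........-+-......--
......-+--..---.---.---.---..........--........
......---.---.--..--.--...---.........--.......
.....------.-.-.-.--.---------........-+.......
.....+----.------..---..-----.--.......--......
.....+-.------..------.---...---.......-+......
....----.-.-----..---.---.---.---.......+......
....+--..--.-.------.-.--.-...--........--.....
....+-----.---..-..--------.-.-.--......--.....
....+-...--..-------..----..-...--.......-.....
....+-.....----.-.---..----.-.--.........+.....
....+-......---.--.....-.--
[... 694 characters left out ...]
..........-+------.--...ooooo..--+-...........
............-++--.--++-..oooo.--++-............
..............-+--++++--.....-++-..............
................-++++++++--++--................
....................--------...................
...............................................
...............................................
...............................................
[(30, [208.6, 163.6], [161, 205], [166, 212]), (677, [406.9, 187.3], [161, 392], [213, 421]), (446, [328.8, 206.3], [180, 324], [230, 335]), (56, [358.0, 192.5], [189, 354], [196, 362]), (997, [439.9, 236.0], [201, 422], [272, 457])]
[344.29296466 214.85198892]
[336.55988105 219.60972466]
[330.03711896 193.85597848]
```

```bash
python3 - <<'E'
from h import *
np.set_printoptions(precision=4,suppress=True)
for z in (.012,.09,.105,.12,.14):print(z,plane('scene',358,192.5,z))
f=np.array([-.9928,-.12,0]);l=np.array([.12,-.9928,0]);e=np.array([.5454,.3266,.188])
T=calibration('scene');M=T['camera_from_world']
for nm,x,y,z in(('lipL',.112,-.039,-.098),('lipR',.112,.039,-.098),('backL',.032,-.039,-.066),('backR',.032,.039,-.066)):
  p=e+f*x+np.array([-f[1],f[0],0])*y+[0,0,z];q=M[:3,:3]@p+M[:3,3];print(nm,p,q[:2]/q[2]*T['fx']+[T['cx'],T['cy']])
a=capture('scene');h,s,v=hsv(a)
o=((h<12)|(h>172))&(s>100)&(v>40)
for y in range(180,240): print(y,''.join('o' if o[y,x] else 'W' if v[y,x]>190 else '+' if v[y,x]>160 else '-' if v[y,x]>125 else '.' for x in range(310,380)))
E
```

```text
0.012 [0.2606 0.2136 0.012 ]
0.09 [0.3672 0.2783 0.09  ]
0.105 [0.3877 0.2907 0.105 ]
0.12 [0.4082 0.3031 0.12  ]
0.14 [0.4355 0.3197 0.14  ]
lipL [0.4295 0.3519 0.09  ] [368.6652 217.049 ]
lipR [0.4389 0.2744 0.09  ] [337.4792 203.3807]
backL [0.509  0.3615 0.122 ] [351.8295 221.9993]
backR [0.5183 0.284  0.122 ] [319.0606 207.0779]
180 -----+++++++----...o..---------....-----------------........----------
181 ----------++----..ooo---------.....--------------.-.-..---------------
182 ----------+++--..ooooo--------.....-----------------------------------
183 -----------++---oooooooo------.....-----------------------------------
184 ------.---------oooooooo------.....-----------------------------------
185 -------..-----+ooooooooo------.....-----------------------------------
186 -------...---++ooooooooo------....------------------------------------
187 --------..--+-+oooooooo------.....------------------------------------
188 --------------ooooooooo.-----.....------------------------------------
189 --------------ooooooooo.-----.....------------ooooo-------------------
190 ----------
[... 3035 characters left out ...]
.........................
231 ---------------------.......-----------...............................
232 -----------------------....------------...............................
233 ---------------------------------------...............................
234 ---------------------------------------...............................
235 ---------------------------------------...............................
236 --------------------------------------................................
237 ---------------------------------------...............................
238 ---------------------------------------...............................
239 -----------------------------------------.............................
```

```bash
python3 - <<'E'
from h import *
np.set_printoptions(precision=3,suppress=True,linewidth=200)
o=get_obs();print(o['clock'])
A0=cv2.imread('a.png');B0=cv2.imread('b.png');A=capture('scene');B=capture('top')
def bl(i):return cv2.GaussianBlur(i,(3,3),0).astype(int)
for n,i,j in(('scene',A0,A),('top',B0,B)):
  d=np.abs(bl(i)-bl(j)).max(2)
  print(n,[(int(k),c.round(1).tolist(),bl(j)[int(c[1]),int(c[0])].tolist()) for k,c,_ in blobs(d>28,14)])
h,s,v=hsv(A);m=((h<12)|(h>172))&(s>100)&(v>40);m[:,:340]=0;m[:,385:]=0
for k,c,_ in blobs(m,10):print('ball scene',k,c,plane('scene',*c,.012))
d=(bl(B)-bl(B0)).sum(2)//3
print('canister diff')
for y in range(164,202):print(y,''.join('#' if x>20 else '+' if x>9 else '=' if x<-20 else '-' if x<-9 else ' ' for x in d[y,309:356]))
E
```

```text
19.575
scene [(21, [191.3, 0.4], [100, 108, 101]), (349, [213.6, 19.2], [107, 113, 107]), (6578, [333.3, 145.2], [29, 31, 31]), (22, [354.2, 1.8], [83, 85, 54]), (1305, [383.5, 18.4], [60, 61, 36]), (10994, [444.4, 105.0], [150, 163, 171]), (175, [197.8, 10.3], [68, 75, 74]), (297, [182.8, 19.8], [98, 105, 99]), (65, [184.2, 43.9], [66, 79, 81]), (35, [188.1, 46.1], [92, 100, 96]), (18, [212.6, 40.5], [104, 110, 105]), (1016, [493.1, 70.9], [93, 102, 102]), (110, [371.7, 59.3], [106, 114, 117]), (15, [366.7, 67.4], [23, 23, 22]), (422, [286.3, 92.3], [127, 141, 142]), (16, [500.6, 99.6], [83, 88, 91]), (288, [399.5, 144.6], [139, 154, 154]), (37, [502.4, 141.4], [73, 77, 79]), (398, [376.3, 159.9], [20, 18, 17]), (20, [357.4, 150.1], [27, 26, 24]), (46, [209.7, 163.6], [65, 90, 155]), (472, [405.3, 184.3], [13, 35, 77]), (155, [299.3, 195.0], [131, 56, 22]), (69, [358.3, 192.9], [54, 87, 169]), (122, [278.7, 198.2], [123, 53, 22]), (1413, [387.1, 227.7], [76, 85, 84]), (122, [457.4, 220.4], [71, 78, 79])]
top [(21953, [168.8, 236.8], [82, 84, 61]), (19, [189.7, 181.8], [137, 151, 153
[... 1791 characters left out ...]
  ++++++++++++++++++++++
189  +++++++++++++++ ---==-  ++++++++++++++++++++++
190  +++++++++++++++ --===--      +++++++++++++++++
191   ++++++++++ +##+ -=======-    ++++++++++++++++
192   +++++++++   +##+ -========-  ++++++++++++++++
193   ++++++++    +++  -=========-  +++++++++++++++
194   +  ++++++       -===========- +++++++++++++++
195   +  ++++++++   ------========- +++++++++++++++
196 ++++++++++++++  ---   -======= ++++++++++++++++
197 +++++++++++++++    +++ -===== +++++++++++++++++
198 ++ +++++++++++++++++++    -  ++++   +++++++++++
199 ++  ++    +++++++++++++++   +++++   +++++++++++
200 +++  +++ ++++++++++++++++++++ +++++++++++++++++
201 +++++++++++++++     +++++++  +++ ++++++++++++++
```

```bash
python3 - <<'E'
from h import *
np.set_printoptions(precision=3,suppress=True)
k=1/1.5625
print('lookalike corners(z .045 back,.007 front)',[plane('top',u*k,v*k,z)[:2] for u,v,z in((293,400,.045),(256,450,.045),(340,437,.007),(300,487,.007))])
print('scene corners front',[plane('scene',u*k,v*k,.007)[:2] for u,v in((565,297),(583,331))])
T=calibration('top');M=T['camera_from_world'];q=M[:3,:3]@[.26,.214,.012]+M[:3,3];print(q[:2]/q[2]*T['fx']+[T['cx'],T['cy']])
B=cv2.imread('b2.png');A=capture('scene');h,s,v=hsv(B)
print(B[280:292,195:225].max(2)[:, ::2])
g=A.max(2)
for y in range(184,216):print(y,' '.join('%3d'%x for x in g[y,346:408:2]))
g=cv2.imread('a.png').max(2)
print('before')
for y in range(184,216,2):print(y,' '.join('%3d'%x for x in g[y,346:408:2]))
E
```

```text
lookalike corners(z .045 back,.007 front) [array([0.3  , 0.282]), array([0.211, 0.345]), array([0.23 , 0.199]), array([0.14, 0.27])]
scene corners front [array([0.237, 0.209]), array([0.298, 0.289])]
[212.369 269.434]
[[88 91 88 91 92 92 93 92 87 90 86 85 84 57 64]
 [88 90 87 91 88 90 91 91 85 86 85 87 85 60 61]
 [88 89 91 91 91 92 90 91 89 87 82 83 84 60 57]
 [89 91 94 86 92 89 90 89 88 84 87 86 84 79 62]
 [85 88 86 92 91 90 90 89 91 88 87 84 84 77 61]
 [85 89 87 93 89 92 88 91 91 87 87 88 87 81 65]
 [86 88 84 89 90 90 92 90 90 87 89 86 84 81 65]
 [84 88 83 86 90 86 87 86 94 92 90 90 88 85 69]
 [84 85 85 88 87 88 89 91 88 88 88 89 85 83 79]
 [84 85 85 87 86 89 92 89 85 90 86 89 87 84 85]
 [83 85 89 84 86 86 88 88 88 85 85 85 86 85 85]
 [82 82 83 86 85 87 89 85 85 86 90 84 85 82 84]]
184 147 145 147 148 146 146 144 138 139 140 143 147 147 147 144 144 146 147 147 145 146 142 142 147 144 144 142 127  82  75  81
185 149 148 147 148 147 147 144 140 142 144 146 146 147 147 144 148 149 150 145 146 144 145 146 143 144 146 146 119  78  75  81
186 150 148 152 148 149 148 144 146 147 147 146 1
[... 5145 characters left out ...]
 104 107 104 104 105 105 112 114 131 134 136 128 116 111  95
206 141 141 141 141 141 142 142 140 133 136 141 119 104 106 108 105 102 105 106 101 104 104 104 119 133 136 136 120 113 104  85
208 140 141 139 142 144 144 143 141 139 132 136 130 111 113 104 104 105 103 101 105 103 105 107 120 134 139 127 116 112  97  78
210 141 141 139 141 144 143 146 142 145 143 135 127 118 112 108 103 102 104 103 108 107 107 105 123 140 135 124 113 107  88  78
212 139 138 143 142 141 142 144 145 141 144 144 140 129 119 104 105 104 104 105 107 108 113 115 116 132 135 115 106 100  79  80
214 137 141 140 140 143 143 143 143 146 143 143 145 144 134 124 117 120 123 133 140 135 135 140 141 143 133 111  95  90  79  86
```

Two terracotta balls show in the canister and the difference map suggests both whites are there too. The fifth, terracotta, ball is on the bench at (0.260, 0.214), against the side of the near look-alike scoop. I'll retrieve it by scooping it up against that side wall.

Emit:
arm_command --pt "-0.4 -0.4 0 0 0 -0.4 10" --pt "-1.4 -1.5 0 0 0 -1.2 10" --pt "-2.6 -2.8 0 0 0 -2.2 10" --pt "-3.8 -4.1 0 0 0 -3.3 10" --pt "-5 -5.4 0 0 0 -4.4 10" --pt "-6.2 -6.6 0 0 0 -5.3 10" --pt "-6.9 -7.4 0 0 0 -5.82 10" --pt "-7.14 -7.59 0 0 0 -5.82 10"

```text
clock: 20.72
eef_pos: [0.3658, 0.1373, 0.1878]
tool_rot: [[0.883, -0.469, 0.002], [-0.469, -0.883, 0.0], [0.001, -0.001, -1.0]]
contact_force: [-0.2, -0.3, -1.3]
gripper_width: 0.0154
grip_force: 60.0
```

Emit:
arm_command --pt "0 0 0 0 0 0 10" --pt "0 0 -0.5 0 0 0 10" --pt "0 0 -1 0 0 0 10" --pt "0 0 -1 0 0 0 10"

```text
clock: 21.22
eef_pos: [0.3653, 0.138, 0.1601]
tool_rot: [[0.884, -0.468, -0.005], [-0.468, -0.884, -0.001], [-0.004, 0.003, -1.0]]
contact_force: [-0.3, -0.4, -1.2]
gripper_width: 0.0158
grip_force: 60.0
```

```bash
cat > m4.py <<'E'
from h import *
np.set_printoptions(precision=4,suppress=True)
o=get_obs();print(o['eef_pos'],o['contact_force'],o['moment'],o['clock'],o['qpos'])
X=o['tool_rot'][:,0];Z=o['tool_rot'][:,2];e=o['eef_pos'];lip=e-.112*X+.098*Z
print('tool_rot',o['tool_rot'],'lip',lip)
a=capture('scene');h,s,v=hsv(a);m=((h<12)|(h>172))&(s>100)&(v>40);m[:,:290]=0;m[:,388:]=0
for k,c,M in blobs(m,8):print(k,c.round(1),plane('scene',*c,.012)[:2], np.argwhere(M).min(0),np.argwhere(M).max(0))
E
python3 m4.py
```

```text
[0.3653 0.138  0.1601] [-0.2746 -0.4214 -1.1904] [ 0.0274 -0.0431 -0.0398] 21.225 [ 12.3657 -14.5673 103.9443  -0.0047  90.8923 130.2645]
tool_rot [[ 0.8838 -0.4679 -0.0046]
 [-0.4679 -0.8838 -0.0011]
 [-0.0035  0.0031 -1.    ]] lip [0.2659 0.1903 0.0625]
254 [315.6 158.8] [0.204  0.0166] [134 310] [176 322]
58 [358.1 192.5] [0.2603 0.2137] [189 354] [196 362]
```

Emit:
arm_command --pt "0.04 -0.03 -0.5 0 0 0 10" --pt "0.04 -0.03 -1.1 0 0 0 10" --pt "0.04 -0.03 -1.7 0 0 0 10" --pt "0.04 -0.03 -2.1 0 0 0 10" --pt "0.04 -0.03 -2.3 0 0 0 10" --pt "0.04 -0.03 -2.42 0 0 0 10" --pt "0.04 -0.03 -2.42 0 0 0 10"

```text
clock: 22.15
eef_pos: [0.3669, 0.1366, 0.105]
tool_rot: [[0.883, -0.468, -0.001], [-0.468, -0.883, -0.002], [-0.0, 0.002, -1.0]]
contact_force: [-7.5, -4.1, 18.5]
gripper_width: 0.0155
grip_force: 60.0
```

```bash
python3 m4.py
```

```text
[0.3669 0.1366 0.105 ] [-7.5318 -4.1346 18.4673] [-0.353   2.5128  0.1086] 22.15 [ 12.17   -12.63   108.8039  -0.0783  83.907  130.1148]
tool_rot [[ 0.8835 -0.4685 -0.0011]
 [-0.4685 -0.8835 -0.0016]
 [-0.0002  0.0019 -1.    ]] lip [0.2678 0.1889 0.0071]
53 [309.3 161.1] [0.2292 0.0135] [154 307] [170 311]
89 [314.7 178.7] [0.2937 0.0903] [173 310] [186 319]
55 [358.1 192.4] [0.2601 0.2135] [189 354] [196 362]
```

Emit:
arm_command --pt "0 0 0.3 0 0 0 10" --pt "-0.1 0.05 0.4 0 0 0 10" --pt "-0.22 0.117 0.4 0 0 0 10" --pt "-0.22 0.117 0.2 0 0 0 10" --pt "-0.22 0.117 0 0 0 0 10" --pt "-0.22 0.117 -0.08 0 0 0 10" --pt "-0.22 0.117 -0.08 0 0 0 10"

```text
clock: 23.08
eef_pos: [0.3646, 0.1393, 0.103]
tool_rot: [[0.883, -0.469, 0.007], [-0.469, -0.883, -0.002], [0.007, -0.001, -1.0]]
contact_force: [2.4, -3.9, 12.0]
gripper_width: 0.0155
grip_force: 60.0
```

```bash
python3 m4.py
```

```text
[0.3646 0.1393 0.103 ] [ 2.3646 -3.928  11.973 ] [-0.5087  0.6202  0.1888] 23.075 [ 12.7396 -13.0396 109.374   -0.194   83.3169 130.7024]
tool_rot [[ 0.8834 -0.4686  0.0067]
 [-0.4686 -0.8834 -0.0019]
 [ 0.0068 -0.0014 -1.    ]] lip [0.2663 0.1916 0.0042]
53 [310.8 161.8] [0.2289 0.0193] [155 309] [171 313]
92 [316.5 179.9] [0.2947 0.0981] [174 312] [187 321]
56 [358.  192.4] [0.2601 0.2133] [189 354] [196 362]
```

Emit:
arm_command --pt "0 0 0.06 0 0 0 10" --pt "-0.1 0.053 0.06 0 0 0 10" --pt "-0.2 0.106 0.06 0 0 0 10" --pt "-0.3 0.16 0.06 0 0 0 10" --pt "-0.4 0.212 0.06 0 0 0 10" --pt "-0.5 0.265 0.06 0 0 0 10" --pt "-0.6 0.32 0.06 0 0 0 10" --pt "-0.6 0.32 0.06 0 0 0 10"

```text
clock: 24.12
eef_pos: [0.3493, 0.1484, 0.1032]
tool_rot: [[0.883, -0.469, 0.007], [-0.469, -0.883, 0.001], [0.006, -0.004, -1.0]]
contact_force: [3.4, -1.9, 5.9]
gripper_width: 0.0157
grip_force: 60.0
```

```bash
python3 m4.py; python3 - <<'E'
import sys;sys.path.insert(0,'.')
from h import *
a=capture('scene');h,s,v=hsv(a);o=((h<12)|(h>172))&(s>100)&(v>40)
for y in range(178,216):print(y,''.join('o' if o[y,x] else chr(48+v[y,x]//22) for x in range(315,400)))
E
```

```text
[0.3493 0.1484 0.1032] [ 3.4366 -1.9168  5.9137] [-0.1178 -0.3369  0.0255] 24.125 [ 14.4997 -14.6471 110.5971  -0.0688  83.6655 132.4516]
tool_rot [[ 0.8834 -0.4686  0.0068]
 [-0.4686 -0.8834  0.0005]
 [ 0.0058 -0.0036 -1.    ]] lip [0.2511 0.2009 0.0046]
211 [321.8 176.6] [0.2702 0.0965] [154 315] [193 328]
60 [358.  191.5] [0.2566 0.2107] [188 354] [195 362]
178 7776oooooooo5666665555666666666666554443333344555544433333343334444444433333433333333
179 7776oooooooo5555554444456666666655544333333445544433333344444334555555444333333333333
180 7776oooooooo5444444443444566665544433333333445443333334455554334556665443334333333333
181 7776ooooooooo444444444333445554444333333333344333333345556655443456665433333433334333
182 7776ooooooooo444444444333343443334443333333333333344455666665543445654433343333333333
183 66666oooooooo434444444333443333334433343333333344455566666666654444554443333333344343
184 55555oooooooo433444444333443333333343433433434455556666666666665444444443343333433334
185 6544oooooooooo33334444333333333333333433344444566666666666666665443444444343433334444
186 66544oooooooo
[... 1982 characters left out ...]
66666666666666666666666666666666666666655555554444445444444445oooooooo
209 34344455666666666666666666666666666666666666666666666655555554444444444445445oooooooo
210 444555666666666666666666666666666666666666666666666666555555544444444444445455ooooooo
211 455566666666666666666666666666666666666666666666666666655555444444444444444445ooooooo
212 5566666666666666666666666666666666666666666666666666666655554544444545555555555oooooo
213 6666666666666666666666666666666666666666666666666666666666555555555555555555556oooooo
214 666666666666666666666666666666666666666666666666666666666665555555666666666666666555o
215 6666666666666666666666666666666666666666666666666666666666666665566666666666666666654
```

Emit:
arm_command --pt "-0.07 0.037 0 0 0 0 10" --pt "-0.14 0.074 0 0 0 0 10" --pt "-0.21 0.111 0 0 0 0 10" --pt "-0.28 0.148 0 0 0 0 10" --pt "-0.28 0.148 0 0 0 0 10"

```text
clock: 24.85
eef_pos: [0.3424, 0.1521, 0.1032]
tool_rot: [[0.883, -0.469, 0.007], [-0.469, -0.883, 0.001], [0.006, -0.004, -1.0]]
contact_force: [3.4, -1.1, 6.1]
gripper_width: 0.0157
grip_force: 60.0
```

```bash
python3 m4.py
```

```text
[0.3424 0.1521 0.1032] [ 3.4131 -1.0963  6.128 ] [-0.1103 -0.3546  0.0032] 24.85 [ 15.3277 -15.3628 111.1394  -0.0759  83.8297 133.2826]
tool_rot [[ 0.8834 -0.4686  0.007 ]
 [-0.4687 -0.8834  0.0005]
 [ 0.0059 -0.0038 -1.    ]] lip [0.2442 0.2046 0.0046]
57 [320.5 160.2] [0.1994 0.0319] [153 318] [169 323]
173 [326.1 182.9] [0.2871 0.126 ] [171 321] [193 331]
61 [357.8 191.2] [0.2557 0.2093] [187 354] [195 362]
```

Emit:
arm_command --pt "-0.1 0.053 0 0 0 0 10" --pt "0.05 -0.025 -0.03 0.195 0.368 0 10" --pt "0.18 -0.095 -0.05 0.39 0.735 0 10" --pt "0.31 -0.165 -0.1 0.585 1.1 0 10" --pt "0.44 -0.235 -0.15 0.78 1.47 0 10" --pt "0.56 -0.3 -0.2 0.98 1.84 0 10" --pt "0.68 -0.36 -0.25 1.17 2.21 0 10" --pt "0.68 -0.36 -0.25 1.17 2.21 0 10"

```text
clock: 25.9
eef_pos: [0.3571, 0.1426, 0.0946]
tool_rot: [[0.852, -0.469, -0.231], [-0.453, -0.883, 0.122], [-0.261, 0.001, -0.965]]
contact_force: [0.4, 0.9, -1.3]
gripper_width: 0.0155
grip_force: 60.0
```

Emit:
arm_command --pt "0 0 0 0 0 0 10" --pt "0 0 0.3 0 0 0 10" --pt "0 0 0.8 0 0 0 10" --pt "0 0 1.6 0 0 0 10" --pt "0 0 2.4 0 0 0 10" --pt "0 0 3 0 0 0 10" --pt "0 0 3 0 0 0 10"

```text
clock: 26.78
eef_pos: [0.3576, 0.1431, 0.1717]
tool_rot: [[0.854, -0.468, -0.225], [-0.452, -0.884, 0.121], [-0.256, -0.002, -0.967]]
contact_force: [0.5, -0.3, -0.8]
gripper_width: 0.0157
grip_force: 60.0
```

```bash
python3 m4.py; cat > m5.py <<'E'
from h import *
np.set_printoptions(precision=3,suppress=True)
a=capture('scene');b=capture('top')
for n,i in(('scene',a),('top',b)):
  h,s,v=hsv(i);o=((h<12)|(h>172))&(s>100)&(v>40)
  print(n,[(int(k),c.round(1).tolist()) for k,c,_ in blobs(o,12) if c[1]>100 and c[0]>80])
T=calibration('scene');o=get_obs();X=o['tool_rot'][:,0];Y=o['tool_rot'][:,1];Z=o['tool_rot'][:,2]
for nm,x,y,z in(('lip-',.112,-.039,.098),('lip+',.112,.039,.098),('bk-',.032,-.039,.066),('bk+',.032,.039,.066),('ballback',.045,0,.084)):
  p=o['eef_pos']-X*x+Y*y+Z*z;out=[nm]
  for n in('scene','top'):
    T=calibration(n);M=T['camera_from_world'];q=M[:3,:3]@p+M[:3,3];out.append((q[:2]/q[2]*T['fx']+[T['cx'],T['cy']]).round(1))
  print(*out)
E
python3 m5.py
```

```text
[0.3576 0.1431 0.1717] [ 0.4557 -0.3112 -0.8451] [-0.0717 -0.2525 -0.0039] 26.775 [  6.0538  -7.4295  97.9587   8.4876 101.6748 124.7871]
tool_rot [[ 0.8544 -0.4682 -0.2254]
 [-0.4522 -0.8836  0.1215]
 [-0.256  -0.0019 -0.9667]] lip [0.2398 0.2056 0.1057]
45 [314.8 136.6] [ 0.0902 -0.0847] [131 312] [144 317]
171 [328.  157.9] [0.1716 0.0378] [148 321] [168 335]
28 [343.2 163.7] [0.1652 0.0905] [161 340] [166 346]
scene [(46, [314.9, 137.4]), (170, [328.0, 158.2]), (30, [208.5, 163.8]), (725, [406.4, 186.7]), (29, [343.2, 163.9]), (977, [439.8, 236.3])]
top [(42, [330.3, 184.0]), (41, [335.8, 193.0]), (283, [103.5, 218.8]), (52, [220.5, 254.5]), (304, [156.8, 263.6])]
lip- [372.6 165.7] [199.5 273.9]
lip+ [358.8 151.5] [225.3 288.1]
bk- [341.8 166.1] [214.8 245.3]
bk+ [329.4 151.6] [240.7 259.4]
ballback [341.  162.7] [224.9 257.8]
```

The ball is in the scoop: scene (343,164) and top (220,254) match the rear of the pan. I'll tip it back into the tub, which the rules allow.

Emit:
arm_command --pt "0.2 0 0.2 0 0 0.1 10" --pt "0.8 -0.1 0.4 0 0 0.4 10" --pt "1.6 -0.2 0.4 0 0 0.7 10" --pt "2.5 -0.4 0.4 0 0 1.1 10" --pt "3.4 -0.55 0.4 0 0 1.5 10" --pt "4.3 -0.7 0.4 0 0 1.9 10" --pt "5.2 -0.85 0.4 0 0 2.3 10" --pt "6.1 -1 0.4 0 0 2.7 10"

```text
clock: 27.92
eef_pos: [0.5102, 0.1177, 0.1794]
tool_rot: [[0.946, -0.202, -0.255], [-0.195, -0.979, 0.052], [-0.26, 0.0, -0.966]]
contact_force: [0.1, 0.4, -0.7]
gripper_width: 0.0159
grip_force: 60.0
```

Emit:
arm_command --pt "0.9 -0.15 0 0 0 0.25 10" --pt "1.8 -0.3 0 0 0 0.5 10" --pt "2.7 -0.45 0 0 0 0.5 10" --pt "3.6 -0.6 0 0 0 0.5 10" --pt "4.4 -0.75 0 0 0 0.5 10" --pt "5 -0.85 0 0 0 0.5 10" --pt "5.3 -0.91 0 0 0 0.5 10" --pt "5.4 -0.92 0 0 0 0.5 10"

```text
clock: 28.92
eef_pos: [0.6445, 0.0948, 0.1793]
tool_rot: [[0.954, -0.152, -0.257], [-0.147, -0.988, 0.039], [-0.26, 0.0, -0.966]]
contact_force: [-0.4, -1.0, -1.3]
gripper_width: 0.0156
grip_force: 60.0
```

```bash
python3 m4.py;python3 m5.py
```

```text
[0.6445 0.0948 0.1793] [-0.4329 -0.9775 -1.3364] [-0.01   -0.2351  0.0008] 28.925 [  1.9743  29.9383  53.3955   2.952  111.4723 101.4375]
tool_rot [[ 0.9544 -0.1519 -0.2572]
 [-0.1468 -0.9884  0.0391]
 [-0.2601  0.0004 -0.9656]] lip [0.5124 0.115  0.1138]
scene [(59, [208.3, 167.2]), (714, [406.4, 186.7]), (207, [225.8, 186.4]), (37, [243.9, 189.7]), (973, [439.7, 236.4])]
top [(43, [330.4, 184.0]), (41, [335.8, 193.0]), (288, [103.7, 218.6]), (297, [156.8, 263.5])]
lip- [275.1 185.1] [233.2 176. ]
lip+ [256.  170.5] [261.7 180.6]
bk- [243.5 192.5] [238.3 144.5]
bk+ [225.2 176.9] [266.8 149.2]
ballback [240.7 187.5] [251.5 154.1]
```

Emit:
arm_command --pt "-0.27 0.04 0.07 -0.127 -0.823 0 10" --pt "-0.53 0.082 0.14 -0.253 -1.647 0 10" --pt "-0.87 0.134 0.13 -0.38 -2.47 0 10" --pt "-1.2 0.185 0.12 -0.507 -3.29 0 10" --pt "-1.59 0.245 0.27 -0.633 -4.117 0 10" --pt "-2.0 0.31 0.5 -0.76 -4.94 0 10" --pt "-2.45 0.377 0.76 -0.886 -5.76 0 10" --pt "-2.9 0.447 1.0 -1.014 -6.59 0 10"

```text
clock: 30.08
eef_pos: [0.5704, 0.1062, 0.2057]
tool_rot: [[0.895, -0.152, 0.42], [-0.138, -0.988, -0.065], [0.425, -0.0, -0.905]]
contact_force: [-0.4, -0.4, -1.6]
gripper_width: 0.0155
grip_force: 60.0
```

Emit:
arm_command --pt "-0.48 0.073 0.18 -0.126 -0.82 0 10" --pt "-0.48 0.073 0.18 -0.126 -0.82 0 10" --pt "-0.48 0.073 0.18 -0.126 -0.82 0 10"

```text
clock: 30.45
eef_pos: [0.5599, 0.1079, 0.2102]
tool_rot: [[0.856, -0.152, 0.494], [-0.132, -0.988, -0.076], [0.5, 0.0, -0.866]]
contact_force: [-0.8, -0.6, -0.9]
gripper_width: 0.0159
grip_force: 60.0
```

```bash
python3 m5.py; python3 -c "
from rig import *
o=get_obs();print(o['eef_pos'],o['contact_force'],o['clock'])"
```

```text
scene [(408, [242.7, 161.9]), (30, [208.6, 163.6]), (724, [406.5, 186.4]), (977, [439.7, 236.4])]
top [(34, [250.6, 149.6]), (41, [330.4, 184.0]), (41, [335.8, 193.0]), (286, [103.7, 218.5]), (307, [156.7, 263.5])]
lip- [274.  201.6] [233.9 178.1]
lip+ [255.3 186.5] [261.1 182.5]
bk- [255.4 183.6] [236.3 154.7]
bk+ [236.7 168.5] [265.2 159.5]
ballback [246.6 183.9] [250.6 159.6]
[0.56059085 0.10767323 0.21013705] [-0.18217638 -0.76239421 -0.46846777] 30.55
```

Emit:
arm_command --pt "0 0 0.6 0 0 0 10" --pt "0 0 1.2 0.1 0.66 0 10" --pt "0 0 1.6 0.25 1.65 0 10" --pt "0 0 1.6 0.41 2.64 0 10" --pt "0 0 1.6 0.56 3.62 0 10" --pt "0 0 1.6 0.71 4.5 0 10" --pt "0 0 1.6 0.76 4.94 0 10" --pt "0 0.5 1.6 0.76 4.94 0 10"

```text
clock: 31.55
eef_pos: [0.5617, 0.1198, 0.2499]
tool_rot: [[0.988, -0.154, 0.001], [-0.154, -0.988, -0.0], [0.001, 0.0, -1.0]]
contact_force: [0.3, 0.5, -1.5]
gripper_width: 0.0155
grip_force: 60.0
```

Emit:
arm_command --pt "0 1.2 0 0 0 0.4 10" --pt "-0.1 2.6 0 0 0 0.9 10" --pt "-0.2 4 -0.4 0 0 1.4 10" --pt "-0.3 5.5 -0.8 0 0 1.9 10" --pt "-0.5 7 -1.5 0 0 2.4 10" --pt "-0.6 8 -2.2 0 0 2.62 10" --pt "-0.6 8.27 -2.8 0 0 2.62 10" --pt "-0.6 8.27 -3 0 0 2.62 10"

```text
clock: 32.55
eef_pos: [0.5443, 0.3271, 0.1734]
tool_rot: [[0.993, 0.122, -0.001], [0.122, -0.993, -0.002], [-0.001, 0.001, -1.0]]
contact_force: [0.3, -0.7, -1.5]
gripper_width: 0.0159
grip_force: 60.0
```

```bash
python3 m5.py; python3 m3.py
```

```text
scene [(30, [208.6, 163.8]), (661, [406.4, 187.3]), (407, [329.1, 211.7]), (1003, [440.0, 235.8])]
top [(42, [330.3, 184.0]), (40, [335.8, 192.9]), (274, [103.5, 218.8]), (37, [235.9, 224.3]), (52, [145.2, 261.9])]
lip- [367.6 221.9] [161.8 209.2]
lip+ [336.8 208.1] [190. 206.]
bk- [350.9 227.3] [156.6 179. ]
bk+ [318.5 212.2] [185.4 175.9]
ballback [336.7 223.6] [172.8 183.1]
[0.5448 0.3262 0.1742] [[ 0.9927  0.1205 -0.0005]
 [ 0.1205 -0.9927 -0.0012]
 [-0.0007  0.0012 -1.    ]] [ 0.0517  0.0609 -0.6632] [ 0.0372 -0.0637  0.0612] 32.65 [ 25.8233  16.6712  70.5884  -0.0508  92.7983 108.8998]
or [(42, [330.3, 184.0]), (5, [379.4, 184.8]), (40, [335.8, 193.0])]
wh [(3229, [365.4, 166.5]), (187, [371.6, 191.3]), (4, [305.0, 212.5])]
yel [(6, [368.3, 192.2]), (20, [376.5, 193.5])]
tub [(1183, [221.8, 186.2]), (1078, [267.8, 203.3]), (41, [236.0, 224.1])]
```

The fifth ball is back in the tub, at top (236,224). Next the scoop goes down on the bench.

Emit:
arm_command --pt "0 0 -0.7 0 0 0 10" --pt "0 0 -1.5 0 0 0 10" --pt "0 0 -2.2 0 0 0 10" --pt "0 0 -2.6 0 0 0 10" --pt "0 0 -2.8 0 0 0 10" --pt "0 0 -2.88 0 0 0 10" --pt "0 0 -2.92 0 0 0 10" --pt "0 0 -2.92 0 0 0 10"

```text
clock: 33.7
eef_pos: [0.545, 0.3272, 0.1027]
tool_rot: [[0.993, 0.122, 0.001], [0.122, -0.993, -0.0], [0.001, 0.0, -1.0]]
contact_force: [-1.1, -0.3, 1.9]
gripper_width: 0.0156
grip_force: 60.0
```

```bash
python3 -c "
from rig import *
o=get_obs();print(o['eef_pos'],o['contact_force'],o['moment'],o['clock'])"
```

```text
[0.54497436 0.32719343 0.10265257] [-1.09647686 -0.26247172  1.86790977] [-0.12593777  0.49732293  0.06047778] 33.7
```

Emit:
arm_command --pt "0 0 -0.06 0 0 0 10" --pt "0 0 -0.06 0 0 0 30" --pt "0 0 -0.06 0 0 0 50" --pt "0 0 -0.06 0 0 0 50" --pt "0 0 0.5 0 0 0 50" --pt "0 0 1.5 0 0 0 50" --pt "0 0 3 0 0 0 50" --pt "0 0 5 0 0 0 50"

```text
clock: 34.7
eef_pos: [0.5443, 0.3268, 0.2273]
tool_rot: [[0.993, 0.122, -0.002], [0.122, -0.993, -0.001], [-0.002, 0.001, -1.0]]
contact_force: [1.2, 0.1, 0.6]
gripper_width: 0.0501
grip_force: 0.0
```

Emit:
arm_command --pt "0 -2 0.5 0 0 0 94" --pt "-0.3 -4.4 0.5 0 0 0 94" --pt "-0.6 -6.8 0.5 0 0 0 94" --pt "-0.9 -9.2 0.5 0 0 0 94" --pt "-1.2 -11.6 0.5 0 0 0 94" --pt "-1.5 -14 0.5 0 0 0 94" --pt "-1.8 -16.4 0.5 0 0 0 94" --pt "-2.1 -18.4 0.5 0 0 0 94"

```text
clock: 35.7
eef_pos: [0.4919, -0.1352, 0.2404]
tool_rot: [[0.993, 0.121, 0.002], [0.121, -0.993, -0.001], [0.002, 0.002, -1.0]]
contact_force: [0.8, -0.1, 0.1]
gripper_width: 0.0939
grip_force: 0.0
```

```bash
python3 - <<'E'
from h import *
np.set_printoptions(precision=4,suppress=True)
o=get_obs();print(o['clock'],o['eef_pos'],o['qpos'])
a=capture('scene');b=capture('top');cv2.imwrite('a3.png',a);cv2.imwrite('b3.png',b)
for n,i in(('scene',a),('top',b)):
  h,s,v=hsv(i)
  for nm,m in(('or',((h<12)|(h>172))&(s>100)&(v>40)),('yel',(h>18)&(h<38)&(s>90)&(v>60))):
    print(n,nm,[(int(k),c.round(1).tolist(),np.round(cv2.boxPoints(cv2.minAreaRect(np.argwhere(M)[:,::-1].astype(np.float32))),1).tolist() if nm=='or' and abs(c[0]-(167 if n=='top' else 327))<12 else '') for k,c,M in blobs(m,4) if 100<c[1]<280 and 80<c[0]<420])
b0=cv2.imread('b.png');h,s,v=hsv(b0);m=(h>18)&(h<38)&(s>90)&(v>60)
print('init yel',[(int(k),c.round(1).tolist()) for k,c,_ in blobs(m,4) if c[1]>150])
# knob map
h,s,v=hsv(b)
for y in range(178,218):print(y,''.join('R' if ((h[y,x]<12 or h[y,x]>172) and s[y,x]>90) else 'Y' if (16<h[y,x]<38 and s[y,x]>90) else chr(48+v[y,x]//26) for x in range(355,400)))
E
```

```text
35.7 [ 0.4919 -0.1352  0.2404] [-21.7127  -0.3547  82.2597  -0.033   97.9587  61.3565]
scene or [(30, [208.6, 163.8], ''), (721, [406.4, 186.6], ''), (7, [306.9, 194.4], ''), (404, [325.4, 240.1], [[320.0, 220.0], [331.0, 220.0], [331.0, 261.0], [320.0, 261.0]])]
scene yel [(11, [187.1, 139.4], ''), (4, [188.5, 150.5], '')]
top or [(107, [171.4, 167.9], [[163.6999969482422, 159.10000610351562], [169.3000030517578, 156.5], [179.3000030517578, 177.89999389648438], [173.6999969482422, 180.5]]), (6, [327.7, 184.7], ''), (22, [336.0, 194.4], ''), (293, [103.6, 218.8], ''), (38, [235.9, 224.4], ''), (292, [156.8, 263.5], [[139.6999969482422, 265.20001220703125], [142.39999389648438, 254.60000610351562], [175.10000610351562, 262.79998779296875], [172.39999389648438, 273.3999938964844]])]
top yel [(21, [377.2, 194.0], '')]
init yel [(6, [368.3, 192.2]), (21, [376.7, 193.6])]
178 322222222222222222223233222222212211212222222
179 222222222222223223222322222212222222212222222
180 222222222122222223222222222221222111122222211
181 222222222222232232222222222222122212222221211
182 2222222222222222
[... 1079 characters left out ...]

204 222222332232334444443333444466666545555555555
205 222233233323234444444444444466555445555555555
206 223232223222244444444444444455454345555555544
207 222323232233344444444444444456433344444444444
208 233232322332344444444444344455323444444544555
209 222223222322333444344444344443223445555555555
210 222323233222233333344444333332233455555555555
211 333233223322222223333333322222233555555555555
212 222323232222222222222222222222234555555555555
213 222332223222222222222222222222334555555555555
214 323333333222222222222222222223335555555555555
215 222332332222222222223222222223345555555555555
216 223233332322222222222222222233345555555555555
217 322332323322222222222222233333355555555555555
```

Emit:
arm_command --pt "-0.1 -0.8 0 0 0 0 94" --pt "-0.3 -2 0 0 0 0 94" --pt "-0.5 -3.4 0 0 0 0 94" --pt "-0.7 -4.5 0 0 0 0 94" --pt "-0.8 -4.95 0 0 0 0 94" --pt "-0.8 -4.95 0 0 0 0 94" --pt "-0.8 -4.95 0 0 0 0 94"

```text
clock: 36.67
eef_pos: [0.4727, -0.2556, 0.2393]
tool_rot: [[0.992, 0.123, 0.0], [0.123, -0.992, -0.0], [0.0, 0.0, -1.0]]
contact_force: [0.3, 0.1, 0.7]
gripper_width: 0.0943
grip_force: 0.0
```

```bash
cat > m6.py <<'E'
from h import *
np.set_printoptions(precision=4,suppress=True)
o=get_obs();c=calibration('wrist');w=capture('wrist');cv2.imwrite('w2.png',w)
print(o['clock'],o['eef_pos'],o['tool_rot'][:,0])
P=lambda q,z:plane('wrist',q[0],q[1],z,c)[:2]
T=np.array(c['camera_from_world']);q=T[:3,:3]@[.472,-.259,.05]+T[:3,3];u=q[:2]/q[2]*c['fx']+[c['cx'],c['cy']];print('dial px',u)
h,s,v=hsv(w);x0,y0=u.astype(int)
win=np.zeros(h.shape,bool);win[max(0,y0-75):y0+75,max(0,x0-75):x0+75]=1
for nm,m,z in(('red',((h<10)|(h>172))&(s>110)&(v>50),.03),('yel',(h>18)&(h<38)&(s>100)&(v>60),.064),('black',(v<55),.064)):
  for k,ce,M in sorted(blobs(m&win,8),key=lambda t:-t[0])[:4]:
    pts=np.argwhere(M)[:,::-1].astype(np.float32);r=cv2.minAreaRect(pts)
    vx,vy,px,py=cv2.fitLine(pts,cv2.DIST_L2,0,.01,.01).ravel()
    t=(pts-[px,py])@[vx,vy];e=[P([px+vx*a,py+vy*a],z) for a in(t.min(),t.max())]
    d=e[1]-e[0];print(nm,k,ce.round(1),P(ce,z),'ends',e,'yaw',np.degrees(np.arctan2(d[1],d[0])), cv2.minEnclosingCircle(pts))
E
python3 m6.py
```

```text
36.675 [ 0.4727 -0.2556  0.2393] [0.9924 0.1228 0.0004]
dial px [255.7062 175.0588]
red 27 [270. 148.] [ 0.5059 -0.2737] ends [array([ 0.502, -0.272]), array([ 0.5098, -0.2754])] yaw -24.151784334283327 ((270.0, 148.0), 3.6056511402130127)
yel 81 [252.2 173.7] [ 0.476  -0.2541] ends [array([ 0.4814, -0.2443]), array([ 0.4708, -0.2636])] yaw -118.87817515414497 ((252.5, 173.0), 9.013978004455566)
yel 32 [242.3 162.2] [ 0.4885 -0.2406] ends [array([ 0.4909, -0.2365]), array([ 0.4861, -0.2448])] yaw -120.07349912249721 ((242.5, 162.0), 4.031229019165039)
black 927 [259.6 176.8] [ 0.4733 -0.2635] ends [array([ 0.4503, -0.2644]), array([ 0.4964, -0.2626])] yaw 2.2769817246880537 ((259.0, 176.3918914794922), 18.63505744934082)
black 577 [249.8 203.3] [ 0.4384 -0.2556] ends [array([ 0.4461, -0.2198]), array([ 0.4313, -0.2886])] yaw -102.13100460648374 ((252.24966430664062, 190.98779296875), 28.39424705505371)
black 418 [187.9 171.1] [ 0.4697 -0.1765] ends [array([ 0.4494, -0.1739]), array([ 0.498 , -0.1801])] yaw -7.271096780450485 ((192.10047912597656, 168.24880981445312), 19.8626651763916)
black 194 [326.1 231.4] [ 0.4129 -0.3572] ends [array([ 0.4334, -0.3521]), array([ 0.3887, -0.3631])] yaw -166.17501708042775 ((326.5, 232.5), 16.688419342041016)
```

Emit:
arm_command --pt "-0.03 -0.24 -1 0 0 0 80" --pt "-0.03 -0.24 -2.5 0 0 0 80" --pt "-0.03 -0.24 -4 0 0 0 80" --pt "-0.03 -0.24 -5.5 0 0 0 80" --pt "-0.03 -0.24 -6.6 0 0 0 80" --pt "-0.03 -0.24 -7.2 0 0 0 80" --pt "-0.03 -0.24 -7.3 0 0 0 80" --pt "-0.03 -0.24 -7.3 0 0 0 40" --squeeze 20

```text
clock: 37.72
eef_pos: [0.4723, -0.2629, 0.0577]
tool_rot: [[0.993, 0.122, 0.002], [0.122, -0.993, -0.002], [0.001, 0.002, -1.0]]
contact_force: [-0.9, -0.5, -0.1]
gripper_width: 0.0729
grip_force: 0.0
```

Emit:
arm_command --pt "0 0 0 0 0 0 40" --pt "0 0 0 0 0 0 40" --pt "0 0 0 0 0 0 40" --pt "0 0 0 0 0 0 40"

```text
clock: 38.22
eef_pos: [0.4718, -0.2633, 0.0571]
tool_rot: [[0.993, 0.121, 0.001], [0.121, -0.993, -0.002], [0.001, 0.002, -1.0]]
contact_force: [-0.0, -0.7, 0.8]
gripper_width: 0.0437
grip_force: 20.0
```

Emit:
arm_command --pt "0 0 0 0 0 -0.5 40" --pt "0 0 0 0 0 -1.3 40" --pt "0 0 0 0 0 -2.2 40" --pt "0 0 0 0 0 -3.2 40" --pt "0 0 0 0 0 -4.2 40" --pt "0 0 0 0 0 -5.2 40" --pt "0 0 0 0 0 -6.2 40" --pt "0 0 0 0 0 -7 40"

```text
clock: 39.22
eef_pos: [0.4719, -0.263, 0.0571]
tool_rot: [[0.817, -0.576, 0.001], [-0.576, -0.817, -0.001], [0.001, 0.0, -1.0]]
contact_force: [0.9, -0.8, 2.9]
gripper_width: 0.0434
grip_force: 20.0
```

Emit:
arm_command --pt "0 0 0 0 0 -1 40" --pt "0 0 0 0 0 -2 40" --pt "0 0 0 0 0 -3 40" --pt "0 0 0 0 0 -4 40" --pt "0 0 0 0 0 -5 40" --pt "0 0 0 0 0 -5.7 40" --pt "0 0 0 0 0 -6 40" --pt "0 0 0 0 0 -6 40"

```text
clock: 40.22
eef_pos: [0.4721, -0.2628, 0.0571]
tool_rot: [[0.326, -0.945, 0.001], [-0.945, -0.326, -0.0], [0.001, -0.001, -1.0]]
contact_force: [1.0, 0.4, 3.2]
gripper_width: 0.0437
grip_force: 20.0
```

Emit:
arm_command --pt "0 0 0 0 0 0 40" --pt "0 0 0 0 0 0 80" --pt "0 0 0 0 0 0 80" --pt "0 0 0.5 0 0 0 80" --pt "0 0 1.5 0 0 0 80" --pt "0 0 3.5 0 0 0 80" --pt "0 0 5.5 0 0 0 80" --pt "0 0 7.3 0 0 0 80"

```text
clock: 41.22
eef_pos: [0.4715, -0.2627, 0.2419]
tool_rot: [[0.325, -0.946, 0.001], [-0.946, -0.325, -0.001], [0.001, -0.001, -1.0]]
contact_force: [-0.4, -0.3, 0.9]
gripper_width: 0.0799
grip_force: 0.0
```

```bash
python3 m6.py
```

```text
41.225 [ 0.4715 -0.2627  0.2419] [ 0.3253 -0.9456  0.0013]
dial px [250.6397 177.2851]
red 24 [230.  155.5] [ 0.5061 -0.2739] ends [array([ 0.5094, -0.2751]), array([ 0.5029, -0.2726])] yaw 159.49587058368053 ((230.0, 155.5), 3.0414812564849854)
yel 81 [245.6 171.8] [ 0.4809 -0.2663] ends [array([ 0.4913, -0.2696]), array([ 0.4703, -0.263 ])] yaw 162.74578131435115 ((245.5, 172.0), 9.013978004455566)
yel 30 [236.4 160.4] [ 0.4959 -0.2761] ends [array([ 0.5007, -0.2773]), array([ 0.4913, -0.2749])] yaw 165.14662908235795 ((236.5, 160.0), 4.031229019165039)
black 908 [253.3 174.9] [ 0.4707 -0.2658] ends [array([ 0.4678, -0.2434]), array([ 0.4736, -0.288 ])] yaw -82.6072266832379 ((252.60000610351562, 174.1999969482422), 18.38488006591797)
black 657 [285.3 179.9] [ 0.4315 -0.2726] ends [array([ 0.4309, -0.2359]), array([ 0.4321, -0.3054])] yaw -88.97494541084062 ((273.7027587890625, 176.8087615966797), 28.308879852294922)
black 466 [240.4 236.8] [ 0.46  -0.183] ends [array([ 0.4849, -0.2021]), array([ 0.4458, -0.1721])] yaw 142.52097887508378 ((237.00413513183594, 232.84710693359375), 19.11757469177246)
black 448 [185.8 236.8] [ 0.5269 -0.16  ] ends [array([ 0.529 , -0.1352]), array([ 0.5243, -0.1903])] yaw -94.95031947211716 ((184.0, 233.5), 19.678768157958984)
```

Emit:
arm_command --pt "0.2 0.8 0.2 0 0 0 80" --pt "0.6 2.4 0.4 0 0 0 80" --pt "1 4 0.8 0 0 0 80" --pt "1.4 5.2 1.2 0 0 0 80" --pt "1.6 5.6 1.2 0 0 0 80" --pt "1.6 5.6 1.2 0 0 0 80"

```text
clock: 42.02
eef_pos: [0.5112, -0.1219, 0.2676]
tool_rot: [[0.327, -0.945, -0.003], [-0.945, -0.327, 0.0], [-0.001, 0.003, -1.0]]
contact_force: [-0.8, -0.4, 0.3]
gripper_width: 0.0799
grip_force: 0.0
```

```bash
python3 - <<'E'
from h import *
np.set_printoptions(precision=3,suppress=True)
B0=cv2.imread('b.png');B=capture('top');A=capture('scene');A0=cv2.imread('a.png')
bl=lambda i:cv2.GaussianBlur(i,(3,3),0).astype(int)
for n,i,j in(('top',B0,B),('scene',A0,A)):
  d=np.abs(bl(i)-bl(j)).max(2)
  print(n,[(int(k),c.round(1).tolist(),bl(j)[int(c[1]),int(c[0])].tolist()) for k,c,_ in blobs(d>28,10)])
c=calibration('wrist');w=capture('wrist');T=np.array(c['camera_from_world'])
q=T[:3,:3]@[.514,-.1225,.027]+T[:3,3];u=q[:2]/q[2]*c['fx']+[c['cx'],c['cy']];x0,y0=u.astype(int);f=c['fx']/q[2];print(u,'ball r px',.012*f,'can r px',.051*f)
R=int(.05*f)+3;p=w[y0-R:y0+R,x0-R:x0+R];h,s,v=hsv(p)
o=((h<12)|(h>172))&(s>100)
g=cv2.resize(cv2.cvtColor(p,cv2.COLOR_BGR2GRAY),None,fx=4,fy=4,interpolation=cv2.INTER_CUBIC)
C=cv2.HoughCircles(cv2.GaussianBlur(g,(7,7),0),cv2.HOUGH_GRADIENT,1,25,param1=40,param2=13,minRadius=int(.0105*f*4),maxRadius=int(.014*f*4))
print(None if C is None else C[0]/4)
for y in range(p.shape[0]):print(''.join('o' if o[y,x] else chr(48+v[y,x]//12) for x in range(p.shape[1])))
E
```

```text
top [(20665, [381.2, 218.0], [84, 90, 89]), (16, [353.1, 142.3], [151, 156, 159]), (14, [169.1, 159.2], [63, 109, 186]), (33, [168.8, 171.9], [135, 150, 155]), (39, [330.5, 184.2], [66, 90, 148]), (398, [238.2, 214.5], [154, 91, 62]), (131, [252.3, 207.7], [154, 92, 62]), (15, [163.1, 204.1], [138, 153, 155]), (159, [199.7, 266.9], [118, 126, 126]), (16, [148.5, 258.5], [55, 98, 171]), (34, [143.3, 265.5], [107, 124, 144]), (4929, [470.1, 354.2], [131, 146, 148]), (70, [184.2, 300.6], [139, 144, 144]), (5057, [251.4, 339.8], [95, 103, 96]), (11, [146.6, 332.2], [131, 145, 147]), (258, [318.1, 339.2], [75, 78, 56]), (35, [283.2, 335.3], [92, 94, 73]), (219, [284.9, 347.8], [111, 121, 120])]
scene [(27, [184.4, 3.1], [134, 149, 154]), (13847, [382.2, 63.4], [55, 55, 32]), (16, [201.3, 5.4], [91, 103, 105]), (17, [193.2, 8.2], [77, 80, 82]), (23, [186.1, 10.1], [131, 134, 135]), (141, [201.4, 14.5], [46, 47, 48]), (789, [191.6, 28.3], [138, 141, 141]), (473, [215.8, 41.9], [26, 26, 26]), (176, [194.8, 51.6], [40, 47, 50]), (311, [177.4, 57.7], [126, 129, 129]), (976, [484.4, 79.9], [77,
[... 5932 characters left out ...]
989;=<<<;;;;;;;;;;;;<<==;
;<;;:;<<:76767676766677767788889::987788998988999889;<;;;;;;;;;;;<;;;<==;9
<<<<;9;<<:76776777667766667778878987778888899998889::::;;;;;;;;;;;;;<==<97
<<<<<:9;=<97777667777677666777877777788898888888889::;:;;;;;;;;;;<;<==<978
<<<<<;9:<=;97676676667677777777777677788888777889::::;;;;;;;;;;;;;<==<9788
<<<;<<;;;==<9766666767776666676766677777777789::::::;:;;;;;;;;;;;<==<97788
<<<<<<<<;;<=<:766677767677677677776777677779:::::::::;:;;;;;;;;;<==<967888
<<<<<<<<;::<=<:8767776666667666777677777789999:::::::;;:;;;;;;<<==<:778888
<<<<<<<<<;:9;<=;9776767667777777776677788999:::::::;:;:;;;;;;<=>=<98888888
<<<;<<<<;<<;:;<=<:87667776777667777778999999::::::::;::;;;;<<===;967888888
```

```bash
python3 -c "
from rig import *
print(sign_off())"
```

```text
the job is handed in; nothing more can be done
None
```

The job is handed in at about 42 s, result not shown: four balls are in the canister, and the fifth, which spilled onto the bench along the way, was scooped up and returned to the tub; the pointer reads zero within about 1.5°, the scoop stands upright on the bench, and the pumice, brush and cap were not touched.

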